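# Ready the glue, then hold the knot clamp open to its mark

### The job

Get ready for gluing a bracelet knot: lift the closed glue bottle off its cork coaster, turn it upside down for about a second so that the glue runs to the cap, then stand it upright on the coaster again and let go of it. Then pull the clamp's sprung slide out by its blue knob until its black pointer stands at the red mark, and finish while still holding it there, so that I can lay the knot between the jaws. Leave the bead box, the green bangle and the binder clip where they are.

Things in the scene. Friction and masses are not known exactly. Their poses are not given: they have to be found in the camera images.
- bottle: Closed white glue bottle with a yellow band and an orange cap, 125 tall, round; the body is 40 across from the underside up to 85, then tapers to the cap (25 to 18 across, from 97 to 125). About 90 g, weight centred about 50 above the underside. Loose, standing on the coaster. Origin: centre of the underside; z runs up through the cap.
- coaster: Round cork coaster, 90 across, 8 thick, fixed to the table. Origin: centre of its underside, on the table.
- jig: Knot clamp fixed to the table: wooden base 280 (x) by 110 (y) by 12, steel slide along its x axis. Origin: centre of the base's underside. The slide is pulled out along the jig's own -x, roughly towards the robot (jig turned up to 0.35 rad). A dark bridge crosses the slide (x -2 to 20, top at 33); the jaws, at +x over 120 from the knob, top out at 42; all else but the knob is under 33.
- slide (a joint): How far the slide is pulled out, in m: 0 = home (jaws shut), up to 0.06. A spring pulls it home: about 3.6 N at 0, rising 0.09 N per mm; let go, it runs home. The mark stands somewhere between 0.022 and 0.048.
- knob (a point): Grip point on the axis of the slide's upright blue knob, a round post 24 across, which stands from 26 to 78 above the table; this point is 60 above the table. It moves with the slide.
- pointer (a point): Tip of the slide's thin black pointer, beside the knob at the knob's own x in the jig frame, 35 to the jig's -y side, 28 above the table. It moves with the slide.
- mark: Red mark clip standing on the white scale strip of the jig (13 above the table), fixed, 3 thick blade 16 wide, 14 high, with a 10 by 10 foot. Origin: centre of its underside, in the middle of the blade. The pointer stands at the mark when both have the same x in the jig's frame. Its axes are parallel to the jig's.
- beadbox: Bystander: clear open box with beads, 90 by 54 by 28, loose. Origin: centre of the underside.
- bangle: Bystander: green bangle lying flat, 70 across, 10 high, loose. Origin: centre of the underside.
- clip: Bystander: black binder clip with wire loops, about 50 by 40 by 15, loose. Origin: on its underside, in the middle of the black part.
Mind the look-alikes: they are no part of the job. What is shaped like the bottle but purple is not meant. Of the things that look like the coaster, take the one that is farthest from the robot's base at the start.

How it is judged:
By the outcome, as a careful person would: the job done as asked, in the order asked, and still so for the second after the job is handed in, while the arm keeps its last pose, push and grip.
It also fails if it takes over 67 s, if anything falls off the work surface, if the arm or the gripper's body presses on something with over 40 N, if the wrist force passes 120 N, or if a joint passes its speed limit or range.

### The arm

A 6-joint arm with a two-finger parallel gripper is mounted at the origin on the work surface. World frame = base frame: x ahead of the robot, y to its left, z up, the work surface at z = 0. Lengths are in m, angles in rad, forces in N, time in s.
With the tool pointing down it reaches from about 0.25 to 0.8 m from the base axis. Payload 8.5 kg.
Tool frame: the origin (TCP) lies on the centre line of the jaws, within the pads' length; the fingertips stand 8 mm ahead of it and the grasp point (between the pads) lies 11 mm behind it; z points along the fingers, y is the line along which they close (so a half turn about z gives the same grasp; the last joint's range is limited). The gripper opens to 85 mm and grips with 20 to 120 N. Pads are 22 mm wide; open, the fingers measure 114 mm over their backs; the gripper's body (76 mm by 85 mm) begins 54 mm behind the grasp point. The pads swing forward as they close: fully open they stand 13 mm farther back than shut.
Start: joints at [1.318, 0.238, -0.013, 1.319, 0, 1.571], TCP at [0.131, 0.508, 0.239] pointing down, gripper open.
Joint ranges: [-2.66, 2.66], [-1.03, 1.9], [-1.14, 1.46], [-1.82, 2.27], [-1.45, 1.34], [-3.14, 3.14]. Speed limits (rad/s): [2.22, 2.22, 2.79, 3.14, 3.14, 3.14].

### API

Orientations are given as a rotation vector (axis times angle).
In Python, from station import sensors, get_image, get_calibration, ticket, finder gives the robot as it stands. The module is installed in compiled form; this text tells all that it offers.
- The arm moves only by the shell command python3 -m jog 'ROWS' [OPENING] [FORCE]. ROWS is a JSON object of lists of equal length, an entry for each row: "delta_pos": the shift along the tool's x, y, z in units of 30 mm (1.0 is 30 mm), a list of three; "turn": the turn about the tool's z in units of 6 degrees (1.0 is 6 degrees). In form: {"delta_pos": [[tx, ty, tz], ...], "turn": [turn, ...]}. A call has 1 to 5 rows; each row shifts and turns the commanded pose from where the row before left it, along the tool's axes as they then stand; what a row does not reach is not made up. A row lasts 1/8 s, in which the tool goes at most 62.5 mm and 10.7 degrees, less where a joint would pass 70% of its speed; a pose out of reach is approached as far as the arm can. A call is refused whole if a number of a shift passes 1 or a number of a turn 1, either way. A call with a gripper value outside its range is refused whole. OPENING is the opening, from 0 (shut) to 1 (fully open), set as the call begins (- or left out, the last holds). The fingers move at their own pace and stop on an object; FORCE is the grip in N (left out, the last holds). Time passes only in rows, so rows that do not move let the fingers close. It gives the time, the measured TCP pose, the force, the opening and the grip force at its end, in the units of the state.
- sensors.state(): the state, without advancing time (a new reading comes with each control period).
- get_image(name): name is "scene" or "top" or "wrist"; returns (picture, depth): 400x640x3 uint8, red, green, blue; 400x640 float32, m along the optical axis (not along the pixel's ray), 0 where there is no reading.
- get_calibration(name): a dict with "camera_matrix" (3x3 intrinsics, pixels), "origin" and "rotation" of the camera in the world. Camera axes: x right, y down, z forward; pixel columns grow to the right and rows downward; lengths in m; the calibration is good to about 2 mm. A picture is of the moment at which its call begins: read the wrist's pose just before it. get_calibration takes no time and is no camera call; for the wrist camera it gives the pose at the moment of the call.
- ticket.job_done(): hands the job in; it is judged then, once.
Trained networks look in the newest picture that a camera, given by its name, has taken for a name from the list of things; names that differ only in an ending like _2 or _b are one class to them, and where a whole thing is asked for, a point or a joint stands for the part that bears it (a point fixed in the world has none). Each returns a list of dicts, best first, with "conf" (0 to 1); they miss things now and then, are a little off and sometimes report something else, mostly with a low value. They report only what shows in the picture. A call takes as long as a camera call. They do not tell look-alikes from the thing itself.
- finder.boxes_of(target, camera): "at" ([column, row] in pixels, amid what is visible of it).
- finder.landmark_of(target, camera): "at" ([column, row] in pixels: a listed point, or the origin of a listed thing).
The state is a dict: "time": time; "joint_positions": joint angles; "dq": joint speeds; "effort": joint torques, N m; "tcp_pos": TCP position; "ee_rot": TCP orientation; "force": force on the tool from outside, world axes, zero at the start; "wrist_torque": the same for the moment, N m; "grip_width": opening from 0.0 (shut) to 1.0 (fully open); "gripper_force": force on a finger pad.
Only numpy, scipy, OpenCV 4.12 (cv2) and the standard library are available. Lean on these libraries where they do the work, as an engineer would, in place of code of your own. Each camera call takes 0.05 s, during which the arm holds its last target. There are 200 camera calls.

## Working session

There is one attempt and no reset: what is moved stays moved. The work goes in short steps, Python scripts to look and compute and a shell command to move; the robot and the scene stay as the last step left them, time stands still between calls to the robot, and variables do not carry over. Pictures are saved under pics/ and viewed, at most 10 in all, crops included, and the job is handed in when it is done.

```bash
mkdir -p pics; cat > h.py <<'E'
import numpy as np,cv2
from scipy.spatial.transform import Rotation as R
from station import sensors,get_image,get_calibration,ticket,finder
def save(n,im): cv2.imwrite('pics/'+n+'.png',cv2.cvtColor(im,cv2.COLOR_RGB2BGR))
def ray(c,uv):
    K=np.array(c['camera_matrix']);M=np.array(c['rotation'])
    return np.array(c['origin']),M@np.linalg.inv(K)@np.array([uv[0],uv[1],1.0])
def atz(c,uv,z):
    o,d=ray(c,uv);return o+d*(z-o[2])/d[2]
def dep(c,uv,D):
    o,d=ray(c,uv);u,v=map(int,np.round(uv));p=D[max(v-1,0):v+2,max(u-1,0):u+2];p=p[p>0]
    return o+d*np.median(p) if len(p) else None
E
python3 - <<'E'
from h import *
np.set_printoptions(precision=4,suppress=True)
s=sensors.state();print(s)
for n in('scene','top'):
    im,D=get_image(n);save(n+'0',im);c=get_calibration(n);print(n,c)
    for t in('bottle','coaster','jig','knob','pointer','mark'):
        for r in finder.landmark_of(t,n)[:4]: 
            print(t,np.round(r['at'],1),round(r['conf'],2),dep(c,r['at'],D))
E
```

```text
{'time': 0.0, 'joint_positions': array([ 1.318 ,  0.2388, -0.0142,  1.3192,  0.    ,  1.5708]), 'dq': array([ 0.0011, -0.0009, -0.0007, -0.0008,  0.0022, -0.0001]), 'effort': array([  0.0012, -53.8783,  34.6432,   0.0186,   0.0001,   0.    ]), 'tcp_pos': array([0.1312, 0.508 , 0.2387]), 'ee_rot': array([-0.396 , -3.1163,  0.0022]), 'force': array([ 0.5122, -0.7724, -0.415 ]), 'wrist_torque': array([ 0.0253, -0.0332,  0.0147]), 'gripper_force': 0.0, 'grip_width': 1.0008810753838184}
scene {'camera_matrix': array([[407.2902,   0.    , 319.752 ],
       [  0.    , 407.2902, 199.8531],
       [  0.    ,   0.    ,   1.    ]]), 'origin': array([1.0445, 0.0895, 0.7412]), 'rotation': array([-1.6668, -2.0928,  0.6791])}
bottle [398.3 287.8] 0.97 [0.9749 0.0198 0.6715]
bottle [447.  213.9] 0.74 [1.1194 0.1643 0.8161]
bottle [419.9 248.1] 0.62 [1.0615 0.1064 0.7582]
coaster [403.2 195. ] 0.79 [1.3748 0.4197 1.0715]
coaster [332.2 217.3] 0.73 [1.5163 0.5612 1.213 ]
coaster [425.9 246.9] 0.62 [1.0469 0.0918 0.7436]
jig [231.8 192.2] 0.6 [2.0067 1.0516 1.7033]
knob [235.9 157.5] 0.93 [2.1408 1.1857 1.8374]
pointer [224.3 166.8] 0.93 [2.2215 1.2664 1.9181]
mark [226.6 157. ] 0.49 [2.2791 1.3241 1.9758]
top {'camera_matrix': array([[392.8728,   0.    , 322.5429],
       [  0.    , 392.8728, 201.2098],
       [  0.    ,   0.    ,   1.    ]]), 'origin': array([ 0.4891, -0.0196,  0.8431]), 'rotation': array([-2.1946,  2.1553, -0.1269])}
bottle [214.3 187.1] 0.74 [0.7934 0.2847 1.1474]
bottle [192.8 235.6] 0.62 [1.1035 0.5949 1.4576]
bottle [231.5 142.7] 0.6 [0.5371 0.0285 0.8911]
coaster [215.2 186.3] 0.77 [0.7868 0.2781 1.1408]
coaster [236. 250.] 0.62 [1.0045 0.4958 1.3585]
jig [417.2 216.4] 0.73 [ 0.0221 -0.4865  0.3761]
knob [424.3 232.9] 0.59 [ 0.09   -0.4187  0.444 ]
pointer [432.7 236.3] 0.64 [ 0.0338 -0.4749  0.3878]
mark [436.8 257.7] 0.36 [ 0.1153 -0.3933  0.4693]
```

Rotation is a rotation vector; fix that.

```bash
sed -i "s/M=np.array(c\['rotation'\])/M=R.from_rotvec(c['rotation']).as_matrix()/" h.py
python3 - <<'E'
from h import *
np.set_printoptions(precision=4,suppress=True)
Z=dict(bottle=.008,coaster=0,jig=0,knob=.06,pointer=.028,mark=.013)
for n in('scene','top'):
    im,D=get_image(n);c=get_calibration(n)
    for t in Z:
        for r in finder.landmark_of(t,n)[:4]: 
            print(n,t,np.round(r['at'],1),round(r['conf'],2),'depth',dep(c,r['at'],D),'atz',atz(c,r['at'],Z[t]))
E
```

```text
scene bottle [421.5 249.3] 0.95 depth [0.6237 0.1932 0.038 ] atz [0.6057 0.1976 0.008 ]
scene bottle [446.7 210.6] 0.67 depth [0.5135 0.2386 0.0294] atz [0.4975 0.2431 0.008 ]
scene bottle [400.9 288.9] 0.58 depth [0.7206 0.162  0.0498] atz [0.701  0.1664 0.008 ]
scene coaster [423.9 249.7] 0.73 depth [0.6225 0.1981 0.0363] atz [0.6008 0.2037 0.    ]
scene coaster [404.5 190.2] 0.67 depth [0.4627 0.1477 0.0086] atz [0.4559 0.1484 0.    ]
scene jig [234.3 192.1] 0.65 depth [ 0.568  -0.2151  0.031 ] atz [ 0.5472 -0.2284  0.    ]
scene knob [235.9 158.3] 0.65 depth [ 0.5117 -0.2233  0.0776] atz [ 0.4976 -0.2316  0.06  ]
scene pointer [224.7 167.6] 0.9 depth [ 0.5038 -0.2624  0.0272] atz [ 0.5044 -0.262   0.028 ]
scene mark [228.1 157. ] 0.37 depth [ 0.4675 -0.2687  0.0224] atz [ 0.46   -0.2733  0.013 ]
top bottle [213.6 186.9] 0.96 depth [0.5911 0.1821 0.0862] atz [0.6017 0.203  0.008 ]
top bottle [231.9 143.2] 0.78 depth [0.6837 0.1553 0.064 ] atz [0.6977 0.1679 0.008 ]
top coaster [235.6 252.5] 0.87 depth [0.4635 0.1506 0.0079] atz [0.4633 0.1522 0.    ]
top coaster [215.8 185.5] 0.69 depth [0.5949 0.1798 0.0794] atz [0.6059 0.2005 0.    ]
top coaster [307.1 280.1] 0.29 depth [ 0.4079 -0.0007 -0.001 ] atz [ 0.408  -0.0007  0.    ]
top jig [418.1 218.6] 0.81 depth [ 0.5407 -0.2304  0.0257] atz [ 0.5424 -0.237   0.    ]
top knob [421.1 233.7] 0.93 depth [ 0.5081 -0.2226  0.0779] atz [ 0.5085 -0.2273  0.06  ]
top pointer [434.2 235.4] 0.8 depth [ 0.5066 -0.2676  0.0128] atz [ 0.5063 -0.2631  0.028 ]
top mark [435.  255.1] 0.58 depth [ 0.4654 -0.2684  0.0143] atz [ 0.4653 -0.2687  0.013 ]
```

View pics/scene0.png

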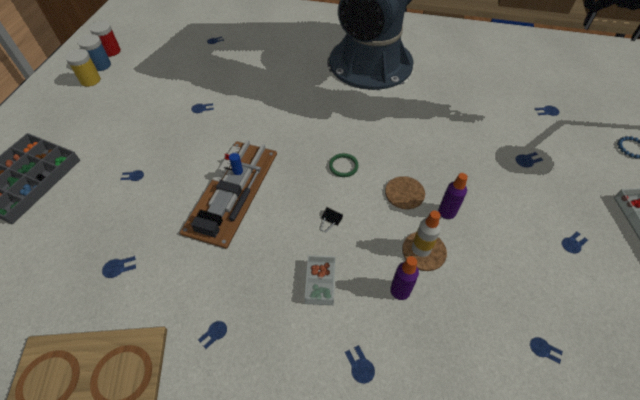

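View pics/top0.png

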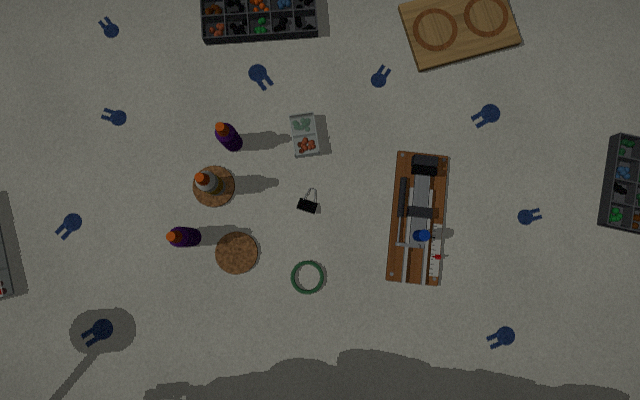

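The scene view shows the white bottle with yellow band at (427,235), standing on the far coaster at (425,250). Purple look-alikes stand at (453,196) and (405,279), and the empty nearer coaster is at (404,192). The top view agrees: bottle (208,183), and jig (418,217) with blue knob (422,235) and red mark (437,257).

Coaster candidates in the scene view are (425,250), about 0.63 m out, and (404,192), about 0.48 m out. The first is the farther one, so it is the one meant. Bottle candidates: only the white one fits.

Rows only turn about the tool's z, so to invert the bottle I need the tool horizontal. I'll confirm the target in a crop, and see how the arm behaves near its reach limit, in free space.

```bash
python3 - <<'E'
import cv2
a=cv2.imread('pics/scene0.png')[150:310,340:500];cv2.imwrite('pics/crop1.png',cv2.resize(a,None,fx=3,fy=3,interpolation=cv2.INTER_CUBIC))
E
python3 -m jog '{"delta_pos":[[0,0,-1],[0,0,-1],[0,0,-1],[0,0,-1],[0,0,-1]],"turn":[0,0,0,0,0]}'
python3 -m jog '{"delta_pos":[[0,0,-1],[0,0,-1],[0,0,-1],[0,0,-1],[0,0,-1]],"turn":[0,0,0,0,0]}'
python3 -c "
from h import *
print(sensors.state())"
```

```text
time: 2.02
tcp_pos: [0.1313, 0.5082, 0.3903]
ee_rot: [0.396, 3.116, 0.0]
force: [-0.2, -0.3, -0.5]
grip_width: 1.005
gripper_force: 0.0
time: 2.65
tcp_pos: [0.1312, 0.5079, 0.5404]
ee_rot: [0.396, 3.116, 0.001]
force: [1.0, 0.9, 0.4]
grip_width: 0.998
gripper_force: 0.0
{'time': 2.65, 'joint_positions': array([1.31799271e+00, 3.93478184e-01, 1.02565016e+00, 2.20228426e+00,
       2.58333522e-05, 1.57077207e+00]), 'dq': array([ 7.91162263e-04,  4.59915677e-01,  1.50050543e+00,  1.03856792e+00,
        5.56148449e-04, -1.19447790e-05]), 'effort': array([-9.92325222e-04, -6.25893188e+01,  1.99728441e+01, -2.43660338e+00,
       -3.19758828e-05, -6.67951412e-06]), 'tcp_pos': array([0.13121012, 0.50794661, 0.54044051]), 'ee_rot': array([3.96000922e-01, 3.11647327e+00, 1.07101444e-03]), 'force': array([1.00799525, 0.86473728, 0.44702109]), 'wrist_torque': array([ 0.05983372, -0.02172691, -0.01735584]), 'gripper_force': 0.0, 'grip_width': 0.9976135600645158}
```

View pics/crop1.png

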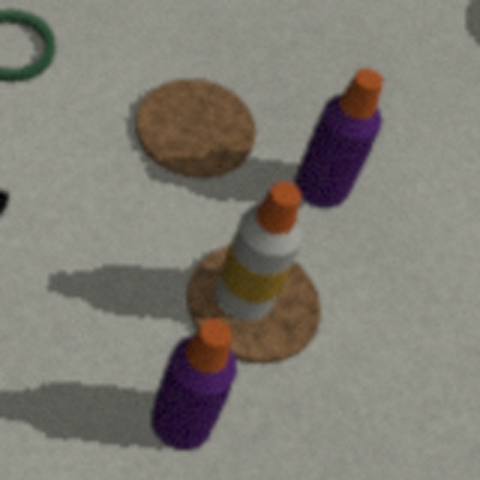

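The crop confirms the white bottle with the yellow band, standing on the farther coaster at crop (255,300). Joint 4 is now near its limit, and pitch = q2 − q3 + q4. I'll push on to see what happens there.

```bash

python3 -m jog '{"delta_pos":[[0,0,-1],[0,0,-1],[0,0,-1],[0,0,-1],[0,0,-1]],"turn":[0,0,0,0,0]}'
python3 -c "
from h import *
print(sensors.state()['joint_positions'])"
python3 -m jog '{"delta_pos":[[0,0,-1],[0,0,-1],[0,0,-1],[0,0,-1],[0,0,-1]],"turn":[0,0,0,0,0]}'
python3 -c "
from h import *
print(sensors.state()['joint_positions'])"
```

```text
time: 3.28
tcp_pos: [0.1213, 0.4694, 0.5992]
ee_rot: [0.394, 3.102, 0.138]
force: [0.2, 0.5, -0.6]
grip_width: 1.001
gripper_force: 0.0
[ 1.31801484e+00  3.25962484e-01  1.11101886e+00  2.26688088e+00
 -3.24644349e-05  1.57080598e+00]
time: 3.9
tcp_pos: [0.11, 0.4257, 0.645]
ee_rot: [0.391, 3.08, 0.287]
force: [-0.3, 0.6, -1.0]
grip_width: 0.996
gripper_force: 0.0
[1.31801703e+00 2.22309712e-01 1.10396015e+00 2.26670461e+00
 1.53870530e-06 1.57078877e+00]
```

Pushing past the limit tilts the tool and the tilt stays, so this works. Pushing outward at full stretch should tilt it faster.

```bash

python3 -m jog '{"delta_pos":[[0,1,0],[0,1,0],[0,1,0],[0,1,0],[0,1,0]],"turn":[0,0,0,0,0]}'
python3 -m jog '{"delta_pos":[[0,1,0],[0,1,0],[0,1,0],[0,1,0],[0,1,0]],"turn":[0,0,0,0,0]}'
python3 -c "
from h import *
print(sensors.state()['joint_positions'])"
python3 -m jog '{"delta_pos":[[0,1,0],[0,1,0],[0,1,0],[0,1,0],[0,1,0]],"turn":[0,0,0,0,0]}'
python3 -c "
from h import *
print(sensors.state()['joint_positions'])"
```

```text
time: 4.53
tcp_pos: [0.1418, 0.5489, 0.6193]
ee_rot: [0.39, 3.065, 0.368]
force: [-0.1, 1.3, 0.2]
grip_width: 1.0
gripper_force: 0.0
time: 5.15
tcp_pos: [0.1523, 0.5897, 0.5922]
ee_rot: [0.39, 3.069, 0.349]
force: [0.5, -0.5, -0.4]
grip_width: 0.998
gripper_force: 0.0
[1.31797919e+00 5.34252277e-01 1.45662559e+00 2.26680492e+00
 1.06699012e-05 1.57082608e+00]
time: 5.78
tcp_pos: [0.1566, 0.6061, 0.5651]
ee_rot: [0.392, 3.081, 0.282]
force: [-0.3, -0.4, -0.3]
grip_width: 0.997
gripper_force: 0.0
[ 1.31801863e+00  5.78303208e-01  1.45683087e+00  2.26670136e+00
 -2.93148278e-05  1.57084171e+00]
```

```bash

python3 -m jog '{"delta_pos":[[0,-0.2,-1],[0,-0.2,-1],[0,-0.2,-1],[0,-0.2,-1],[0,-0.2,-1]],"turn":[0,0,0,0,0]}'
python3 -m jog '{"delta_pos":[[0,-0.2,-1],[0,-0.2,-1],[0,-0.2,-1],[0,-0.2,-1],[0,-0.2,-1]],"turn":[0,0,0,0,0]}'
python3 -c "
from h import *
print(sensors.state()['joint_positions'])"
```

```text
time: 6.4
tcp_pos: [0.1437, 0.5563, 0.6409]
ee_rot: [0.387, 3.042, 0.473]
force: [0.1, -0.1, 0.0]
grip_width: 1.003
gripper_force: 0.0
time: 7.02
tcp_pos: [0.1291, 0.4998, 0.7073]
ee_rot: [0.38, 2.994, 0.654]
force: [-0.4, 0.7, -0.3]
grip_width: 0.999
gripper_force: 0.0
[1.31803334e+00 3.30524730e-01 1.45684001e+00 2.26672310e+00
 3.41191272e-05 1.57081134e+00]
```

```bash
cat > kin.py <<'E'
import numpy as np
from scipy.optimize import least_squares
D=[(.238,-.013,1.319,.5247,.239),(.3935,1.0257,2.2023,.5246,.5404),(.326,1.111,2.2669,.4848,.5992),(.2223,1.104,2.2667,.4397,.645),(.5343,1.4566,2.2668,.6090,.5922),(.5783,1.4568,2.2667,.6260,.5651),(.3305,1.4568,2.2667,.5162,.7073)]
def cols(q2,q3,q4):
    f=q2-q3;p=f+q4
    return np.array([[0,np.sin(q2),np.cos(f),np.sin(f),np.cos(p),np.sin(p)],[1,np.cos(q2),-np.sin(f),np.cos(f),-np.sin(p),np.cos(p)]])
A=np.vstack([cols(*d[:3]) for d in D]);b=np.array([d[3:] for d in D]).ravel()
x,res,rk,sv=np.linalg.lstsq(A,b,rcond=1e-3)
lo=np.array([-1.03,-1.14,-1.82]);hi=np.array([1.9,1.46,2.27])
def fk(q): return cols(*q)@x
def ik(r,z,p,q0=(.3,0,.3)):
    return min((least_squares(lambda q:np.r_[fk(q)-[r,z],q[0]-q[1]+q[2]-p],q0,bounds=(lo,hi)) for q0 in([.3,0,.3],[1,-.5,-1],[0,-.8,0])),key=lambda s:s.cost)
if __name__=='__main__':
    print(x,A@x-b,sv)
    for r,z,p in [(.6,.07,0),(.63,.07,0),(.5,.07,0),(.45,.4,0),(.6,.3,0),(.5,.08,0),(.5,.08,.5),(.45,.08,.5),(.45,.06,1.0)]:
        s=ik(r,z,p);print(r,z,p,s.x.round(2),s.cost)
E
python3 kin.py
```

```text
[ 0.19546433  0.57214103  0.39664181  0.02419884  0.43740144 -0.0007587 ] [ 4.66775187e-07  1.16518105e-06  1.07575850e-06 -1.77844951e-05
 -1.63449589e-05  3.98909467e-06  2.07239420e-05  3.60128727e-05
  3.75556632e-05 -1.97989440e-05 -3.70972889e-05 -2.22636176e-05
 -1.32604889e-05  1.86799083e-05] [5.1531472  3.7548093  0.93432166 0.61703286 0.240895   0.18645136]
0.6 0.07 0 [ 0.77 -1.14 -1.82] 0.018315565891213737
0.63 0.07 0 [ 0.8  -1.11 -1.82] 0.014895736432476527
0.5 0.07 0 [ 0.77 -1.14 -1.82] 0.035788736835597315
0.45 0.4 0 [-0.64 -1.14 -0.47] 0.0030237256372881625
0.6 0.3 0 [ 0.25 -1.14 -1.37] 0.004411684663324809
0.5 0.08 0 [ 0.76 -1.14 -1.82] 0.0346535560951385
0.5 0.08 0.5 [ 0.14 -1.14 -0.73] 0.008407075513548166
0.45 0.08 0.5 [-0.11 -1.14 -0.47] 0.012814044429621524
0.45 0.06 1.0 [ 0.01 -1.07 -0.08] 1.6038773917002035e-23
```

The kinematic fit is exact to within 0.04 mm. Plan: tilt the tool level here with heading about 75.5°, then translate over to the bottle. The heading stays fixed in the world, so joint 5 takes up the difference and the approach runs along +y, between the purple bottles.

```bash

J='python3 -m jog'
python3 -m jog '{"delta_pos":[[0,-0.4,-1],[0,-0.4,-1],[0,-0.4,-1],[0,-0.4,-1],[0,-0.4,-1]],"turn":[0,0,0,0,0]}' >/dev/null
python3 -m jog '{"delta_pos":[[0,-0.4,-1],[0,-0.4,-1],[0,-0.4,-1],[0,-0.4,-1],[0,-0.4,-1]],"turn":[0,0,0,0,0]}' >/dev/null
python3 -m jog '{"delta_pos":[[0,-0.4,-1],[0,-0.4,-1],[0,-0.4,-1],[0,-0.4,-1],[0,-0.4,-1]],"turn":[0,0,0,0,0]}' >/dev/null
python3 -m jog '{"delta_pos":[[0,-0.4,-1],[0,-0.4,-1],[0,-0.4,-1],[0,-0.4,-1],[0,-0.4,-1]],"turn":[0,0,0,0,0]}'
python3 -c "
from h import *
print(sensors.state()['joint_positions'])"
```

```text
time: 9.52
tcp_pos: [0.0398, 0.1704, 0.9011]
ee_rot: [0.343, 2.657, 1.414]
force: [-0.4, -0.6, -0.4]
grip_width: 1.0
gripper_force: 0.0
[ 1.2785795  -0.21607903  1.45693467  2.26676551  0.03681871  1.55462912]
```

```bash

python3 -m jog '{"delta_pos":[[0,-0.4,-1],[0,-0.4,-1],[0,-0.4,-1],[0,-0.4,-1],[0,-0.4,-1]],"turn":[0,0,0,0,0]}' 
python3 -m jog '{"delta_pos":[[0,-0.4,-1],[0,-0.4,-1],[0,-0.4,-1],[0,-0.4,-1],[0,-0.4,-1]],"turn":[0,0,0,0,0]}'
python3 -c "
from h import *
s=sensors.state()
print(s['joint_positions'],R.from_rotvec(s['ee_rot']).as_matrix())"
```

```text
time: 10.15
tcp_pos: [0.0186, 0.0785, 0.9179]
ee_rot: [0.325, 2.55, 1.581]
force: [0.6, 0.4, 0.4]
grip_width: 1.005
gripper_force: 0.0
time: 10.78
tcp_pos: [-0.0046, -0.0145, 0.9222]
ee_rot: [0.309, 2.432, 1.74]
force: [-0.8, -0.4, 0.6]
grip_width: 1.0
gripper_force: 0.0
[ 1.32410728 -0.47992991  1.45682665  2.26673845  0.003091    1.57913555] [[-0.96974212  0.08721521  0.22802132]
 [ 0.24396961  0.31219279  0.91815821]
 [ 0.00889075  0.94600696 -0.32402435]]
```

```bash

python3 -m jog '{"delta_pos":[[0,-0.4,-1],[0,-0.4,-1],[0,-0.4,-1],[0,-0.4,-1],[0,-0.4,-1]],"turn":[0,0,0,0,0]}' 
python3 -m jog '{"delta_pos":[[0,-0.4,-1],[0,-0.4,-1],[0,-0.4,-1],[0,-0.4,-1],[0,-0.4,-1]],"turn":[0,0,0,0,0]}'
python3 -c "
from h import *
s=sensors.state()
print(s['joint_positions'],R.from_rotvec(s['ee_rot']).as_matrix())"
```

```text
time: 11.4
tcp_pos: [-0.0279, -0.1073, 0.9139]
ee_rot: [0.293, 2.303, 1.89]
force: [-0.4, 0.8, -0.7]
grip_width: 1.002
gripper_force: 0.0
time: 12.02
tcp_pos: [-0.0508, -0.1981, 0.893]
ee_rot: [0.275, 2.166, 2.031]
force: [0.2, -0.3, 0.3]
grip_width: 1.006
gripper_force: 0.0
[ 1.32446276 -0.74408629  1.45680197  2.26668464  0.0031401   1.57998982] [[-0.97038386  0.02495501  0.24027571]
 [ 0.24138596  0.0615476   0.96847546]
 [ 0.00937992  0.99779213 -0.06574859]]
```

```bash

python3 -m jog '{"delta_pos":[[0,-0.4,-1],[0,-0.4,-1]],"turn":[0,0]}' 
python3 - <<'E'
from kin import *
for z in (.9,.8,.7,.6,.5,.4,.3,.2,.1):
    print(z,' '.join('%.2f:%s'%(rj,'ok ' if ik(rj+.298,z,.02).cost<1e-6 else '-  ') for rj in (-.5,-.3,-.1,.1,.2,.3,.4,.45,.5,.55,.6,.65)))
E
```

```text
time: 12.28
tcp_pos: [-0.0597, -0.2335, 0.8812]
ee_rot: [0.268, 2.109, 2.084]
force: [0.3, 0.1, 0.5]
grip_width: 1.001
gripper_force: 0.0
0.9 -0.50:ok  -0.30:ok  -0.10:ok  0.10:ok  0.20:ok  0.30:ok  0.40:ok  0.45:ok  0.50:ok  0.55:ok  0.60:ok  0.65:ok 
0.8 -0.50:-   -0.30:-   -0.10:ok  0.10:ok  0.20:ok  0.30:ok  0.40:ok  0.45:ok  0.50:ok  0.55:ok  0.60:ok  0.65:ok 
0.7 -0.50:-   -0.30:-   -0.10:-   0.10:ok  0.20:ok  0.30:ok  0.40:ok  0.45:ok  0.50:ok  0.55:ok  0.60:ok  0.65:ok 
0.6 -0.50:-   -0.30:-   -0.10:-   0.10:ok  0.20:ok  0.30:ok  0.40:ok  0.45:ok  0.50:ok  0.55:ok  0.60:ok  0.65:ok 
0.5 -0.50:-   -0.30:-   -0.10:-   0.10:ok  0.20:ok  0.30:ok  0.40:ok  0.45:ok  0.50:ok  0.55:ok  0.60:ok  0.65:ok 
0.4 -0.50:-   -0.30:-   -0.10:-   0.10:-   0.20:-   0.30:-   0.40:ok  0.45:ok  0.50:ok  0.55:ok  0.60:ok  0.65:ok 
0.3 -0.50:-   -0.30:-   -0.10:-   0.10:-   0.20:-   0.30:-   0.40:-   0.45:ok  0.50:ok  0.55:ok  0.60:ok  0.65:ok 
0.2 -0.50:-   -0.30:-   -0.10:-   0.10:-   0.20:-   0.30:-   0.40:-   0.45:-   0.50:ok  0.55:ok  0.60:ok  0.65:ok 
0.1 -0.50:-   -0.30:-   -0.10:-   0.10:-   0.20:-   0.30:-   0.40:-   0.45:-   0.50:-   0.55:ok  0.60:ok  0.65:ok
```

```bash
cat > full.py <<'E'
import numpy as np
from kin import cols,x as X,lo,hi
from scipy.optimize import minimize,least_squares
d=.298
Xj=X.copy();Xj[4]-=d
L=np.r_[-2.66,lo,-1.45];H=np.r_[2.66,hi,1.34]
def fk5(q):
    q1,q2,q3,q4,b=q;r,z=cols(q2,q3,q4)@Xj;p=q2-q3+q4
    C=np.array([[np.cos(q1),-np.sin(q1),0],[np.sin(q1),np.cos(q1),0],[0,0,1]])
    t=np.array([np.cos(b)*np.cos(p),np.sin(b),-np.cos(b)*np.sin(p)])
    return C@(np.array([r,0,z])+d*t),C@t
def solve(pt,chi,tau,q0=(0,.3,-.8,-.8,1.2)):
    c=np.array([np.cos(tau)*np.cos(chi),np.cos(tau)*np.sin(chi),-np.sin(tau)])
    f=lambda q:np.r_[fk5(q)[0]-pt,fk5(q)[1]-c]
    return least_squares(f,np.clip(q0,L+.01,H-.01),bounds=(L+.004,H-.004))
if __name__=='__main__':
    print(fk5([1.2785795,-.21607903,1.45693467,2.26676551,.03681871]))
    for z in(.075,.085):
      for chi in(55,60,63,66,69,72,75):
        h=np.array([np.cos(np.radians(chi)),np.sin(np.radians(chi)),0])
        o=[]
        for tau in(0,.03,.06,.1,.15,.2,.3):
            s=solve(np.array([.603,.2,z])+.011*h,np.radians(chi),tau);o.append('%.2f:%.4f'%(tau,np.sqrt(2*s.cost)))
        print(z,chi,o)
E
python3 full.py
```

```text
(array([0.03983206, 0.17048634, 0.90117196]), array([ 0.20335915,  0.80377691, -0.55909546]))
0.075 55 ['0.00:0.0816', '0.03:0.0625', '0.06:0.0440', '0.10:0.0201', '0.15:0.0000', '0.20:0.0000', '0.30:0.0000']
0.075 60 ['0.00:0.0623', '0.03:0.0415', '0.06:0.0213', '0.10:0.0000', '0.15:0.0000', '0.20:0.0000', '0.30:0.0000']
0.075 63 ['0.00:0.0505', '0.03:0.0284', '0.06:0.0072', '0.10:0.0000', '0.15:0.0000', '0.20:0.0000', '0.30:0.0000']
0.075 66 ['0.00:0.0388', '0.03:0.0154', '0.06:0.0000', '0.10:0.0000', '0.15:0.0000', '0.20:0.0000', '0.30:0.0000']
0.075 69 ['0.00:0.0287', '0.03:0.0030', '0.06:0.0000', '0.10:0.0000', '0.15:0.0000', '0.20:0.0000', '0.30:0.0000']
0.075 72 ['0.00:0.0363', '0.03:0.0266', '0.06:0.0235', '0.10:0.0160', '0.15:0.0007', '0.20:0.0000', '0.30:0.0000']
0.075 75 ['0.00:0.0574', '0.03:0.0529', '0.06:0.0496', '0.10:0.0415', '0.15:0.0246', '0.20:0.0000', '0.30:0.0000']
0.085 55 ['0.00:0.0775', '0.03:0.0584', '0.06:0.0398', '0.10:0.0159', '0.15:0.0000', '0.20:0.0000', '0.30:0.0000']
0.085 60 ['0.00:0.0587', '0.03:0.0378', '0.06:0.0177', '0.10:0.0000', '0.15:0.0000', '0.20:0.0000', '0.30:0.0000']
0.085 63 ['0.00:0.0472', '0.03:0.0251', '0.06:0.0039', '0.10:0.0000', '0.15:0.0000', '0.20:0.0000', '0.30:0.0000']
0.085 66 ['0.00:0.0359', '0.03:0.0125', '0.06:0.0000', '0.10:0.0000', '0.15:0.0000', '0.20:0.0000', '0.30:0.0000']
0.085 69 ['0.00:0.0261', '0.03:0.0006', '0.06:0.0000', '0.10:0.0000', '0.15:0.0000', '0.20:0.0000', '0.30:0.0000']
0.085 72 ['0.00:0.0347', '0.03:0.0266', '0.06:0.0235', '0.10:0.0160', '0.15:0.0007', '0.20:0.0000', '0.30:0.0000']
0.085 75 ['0.00:0.0566', '0.03:0.0529', '0.06:0.0496', '0.10:0.0415', '0.15:0.0246', '0.20:0.0000', '0.30:0.0000']
```

```bash

python3 -m jog '{"delta_pos":[[0,0,1],[0,0,1],[0,0,1],[0,0,1],[0,0,1]],"turn":[-1,-1,-1,-1,-1]}' 
python3 -m jog '{"delta_pos":[[0,0,1],[0,0,1],[0,0,1],[0,0,1],[0,0,1]],"turn":[-1,-1,-1,-1,-1]}' 
python3 -c "
from h import *
s=sensors.state()
print(s['joint_positions'],R.from_rotvec(s['ee_rot']).as_matrix())"
```

```text
time: 12.9
tcp_pos: [-0.0263, -0.099, 0.882]
ee_rot: [-0.23, 1.926, 1.789]
force: [-0.4, 0.4, 0.7]
grip_width: 0.997
gripper_force: 0.0
time: 13.52
tcp_pos: [0.0098, 0.0469, 0.8799]
ee_rot: [-0.666, 1.665, 1.435]
force: [-0.6, -0.6, 0.1]
grip_width: 0.998
gripper_force: 0.0
[ 1.32076068 -1.0079482   0.26009843  1.28278725  0.00693466  0.56632437] [[-0.5238355  -0.81710849  0.2406867 ]
 [ 0.11709935  0.21079632  0.97049093]
 [-0.84373225  0.53656186 -0.01473972]]
```

```bash

python3 -m jog '{"delta_pos":[[0,0,1],[0,0,1],[0,0,1],[0,0,1],[0,0,1]],"turn":[-1,-1,-1,-1,-1]}' 
python3 -m jog '{"delta_pos":[[0,0,1],[0,0,1],[0,0,1],[0,0,1],[0,0,1]],"turn":[0,0,0,0,0]}' 
python3 -c "
from h import *
s=sensors.state()
print(s['joint_positions'],R.from_rotvec(s['ee_rot']).as_matrix())"
```

```text
time: 14.15
tcp_pos: [0.046, 0.1927, 0.8776]
ee_rot: [-1.013, 1.354, 1.054]
force: [-0.3, 0.3, 0.1]
grip_width: 1.0
gripper_force: 0.0
time: 14.78
tcp_pos: [0.0803, 0.332, 0.8759]
ee_rot: [-1.014, 1.354, 1.06]
force: [0.1, 0.2, 1.4]
grip_width: 1.002
gripper_force: 0.0
[ 1.34746268 -0.74838637 -0.07195765  0.69086749 -0.01604131  0.04646576] [[-0.04831899 -0.97028963  0.23707238]
 [-0.00305171  0.23749191  0.97138472]
 [-0.99882729  0.04621285 -0.01443641]]
```

```bash

python3 -m jog '{"delta_pos":[[0.7,0,1],[0.7,0,1],[0.7,0,1],[0.7,0,1],[0.7,0,1]],"turn":[-0.4,0,0,0,0]}' 
python3 -m jog '{"delta_pos":[[0.6,-1,0],[0.6,-1,0],[0.6,-1,0],[0.6,-1,0],[0.6,-1,0]],"turn":[0,0,0,0,0]}' 
python3 -m jog '{"delta_pos":[[0.6,-1,0],[0.6,-1,0],[0.6,-1,0],[0.6,-1,0],[0.6,-1,0]],"turn":[0,0,0,0,0]}' 
python3 -c "
from h import *
s=sensors.state()
print(s['joint_positions'],R.from_rotvec(s['ee_rot']).as_matrix())"
```

```text
time: 15.4
tcp_pos: [0.1162, 0.4765, 0.7673]
ee_rot: [-1.036, 1.33, 1.025]
force: [0.1, 0.1, 0.8]
grip_width: 1.006
gripper_force: 0.0
time: 16.02
tcp_pos: [0.2618, 0.4376, 0.677]
ee_rot: [-1.035, 1.33, 1.025]
force: [-1.2, 1.1, 0.3]
grip_width: 1.0
gripper_force: 0.0
time: 16.65
tcp_pos: [0.4066, 0.4004, 0.5863]
ee_rot: [-1.035, 1.33, 1.026]
force: [0.6, 0.7, 1.1]
grip_width: 0.999
gripper_force: 0.0
[ 0.31898091 -0.27127106 -0.72684378 -0.42675954  1.00808463 -0.01921766] [[-0.00870877 -0.97045759  0.24111456]
 [-0.0136724   0.24121673  0.97037496]
 [-0.9998686   0.00515415 -0.01536918]]
```

```bash

python3 -m jog '{"delta_pos":[[1,-1,-0.6],[1,-1,-0.6],[1,-1,-0.6],[1,-1,-0.6],[1,-1,-0.6]],"turn":[0,0,0,0,0]}' 
python3 -m jog '{"delta_pos":[[0.5,-1,-0.6],[0.5,-1,-0.6],[0.5,-1,-0.5],[0,0,0]],"turn":[0,0,0,0]}' 0.75
cat > st.py <<'E'
from h import *
np.set_printoptions(precision=4,suppress=True)
s=sensors.state();M=R.from_rotvec(s['ee_rot']).as_matrix()
print(s['joint_positions'],s['tcp_pos'],'chi',np.degrees(np.arctan2(M[1,2],M[0,2])),'tau',-M[2,2]);print(M)
def to(p): print('rows',M.T@(np.array(p)-s['tcp_pos'])/.03)
E
python3 - <<'E'
from st import *
im,D=get_image('wrist');c=get_calibration('wrist');save('w1',im)
for t in('bottle','coaster'):
    for r in finder.landmark_of(t,'wrist')[:3]: print(t,r['at'],r['conf'],atz(c,r['at'],.008))
to([.607,.21,.25])
# bottle via depth colour cloud top view
for n in('top','scene'):
    im,D=get_image(n);c=get_calibration(n);hsv=cv2.cvtColor(im,cv2.COLOR_RGB2HSV)
    v,u=np.nonzero((hsv[...,0]>18)&(hsv[...,0]<35)&(hsv[...,1]>130)&(hsv[...,2]>80))
    P=[(dep(c,(a,b),D)) for a,b in zip(u,v)];P=np.array([p for p in P if p is not None and abs(p[0]-.6)<.06 and abs(p[1]-.2)<.06]);print(n,len(P),P.min(0),P.max(0),np.median(P,0)) if len(P) else print(n,0)
E
```

```text
time: 17.27
tcp_pos: [0.5295, 0.2788, 0.4368]
ee_rot: [-1.029, 1.333, 1.02]
force: [-13.8, 1.4, 2.2]
grip_width: 0.999
gripper_force: 0.0
time: 17.77
tcp_pos: [0.6053, 0.243, 0.3919]
ee_rot: [-0.987, 1.361, 0.975]
force: [-0.0, -0.3, 0.8]
grip_width: 0.749
gripper_force: 0.0
[-0.0807  0.2876 -0.7729 -0.9694  1.3414 -0.0824] [0.6053 0.243  0.3919] chi 72.28747824992183 tau 0.020684952333900553
[[-0.0123 -0.9525  0.3042]
 [-0.0178  0.3044  0.9524]
 [-0.9998  0.0063 -0.0207]]
rows [ 4.7462 -0.4176 -0.932 ]
top 0
scene 127 [0.5837 0.1759 0.0102] [0.6234 0.2229 0.0684] [0.6214 0.1985 0.0509]
```

```bash

python3 -m jog '{"delta_pos":[[1,-0.1,-0.2],[1,-0.1,-0.2],[1,-0.1,-0.2],[1,-0.1,-0.1],[0.5,0,0]],"turn":[0,0,0,0,0]}' 0.75
python3 -c "
from st import *
to([.608,.216,.25])"
```

```text
time: 18.65
tcp_pos: [0.609, 0.2306, 0.2583]
ee_rot: [-0.975, 1.368, 0.958]
force: [-0.0, 0.3, 1.0]
grip_width: 0.749
gripper_force: 0.0
[-0.1013  0.5896 -0.8962 -1.3884  1.3423 -0.0914] [0.609  0.2306 0.2583] chi 71.16120792470423 tau 0.022038870835823676
[[-0.0105 -0.9464  0.3228]
 [-0.0197  0.323   0.9462]
 [-0.9998  0.0036 -0.022 ]]
rows [ 0.2869 -0.1279 -0.4657]
```

```bash

python3 -m jog '{"delta_pos":[[0.8,-0.1,-0.4],[0.8,0,-0.3],[0.8,0,-0.2],[0,0,0]],"turn":[0,0,0,0]}' 0.75
python3 - <<'E'
from st import *
to([.608,.216,.084])
im,D=get_image('scene');save('s2',cv2.resize(im[130:290,340:500],None,fx=3.5,fy=3.5,interpolation=cv2.INTER_CUBIC))
E
```

```text
time: 19.15
tcp_pos: [0.6043, 0.2172, 0.1868]
ee_rot: [-0.958, 1.379, 0.94]
force: [-0.2, -0.3, -0.8]
grip_width: 0.752
gripper_force: 0.0
[-0.1253  0.7731 -0.9434 -1.6069  1.3423 -0.1022] [0.6043 0.2172 0.1868] chi 69.80430016333877 tau 0.024767370761356988
[[-0.0128 -0.9385  0.3451]
 [-0.0217  0.3453  0.9382]
 [-0.9997  0.0045 -0.0248]]
rows [ 3.424  -0.146   0.0896]
```

View pics/s2.png

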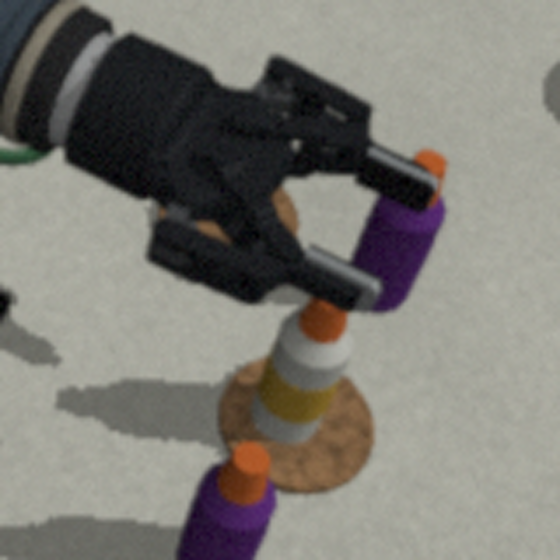

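The picture shows the open gripper level above the bottle's cap at (322,318). The purple bottles stand clear of both fingers. I'll descend in two steps.

```bash

python3 -m jog '{"delta_pos":[[0.9,0,0],[0.9,-0.1,0],[0,0,0]],"turn":[0,0,0]}' 0.75
python3 - <<'E'
from st import *
to([.608,.216,.084])
print(s['force'])
im,D=get_image('top');c=get_calibration('top');
for t in('bottle','coaster'):
    for r in finder.landmark_of(t,'top')[:3]: print(t,r['at'],r['conf'],atz(c,r['at'],.008))
E
```

```text
time: 19.58
tcp_pos: [0.6072, 0.216, 0.1336]
ee_rot: [-0.957, 1.379, 0.938]
force: [0.4, -0.0, -1.0]
grip_width: 0.75
gripper_force: 0.0
[-0.1268  0.916  -0.9323 -1.7397  1.3422 -0.1029] [0.6072 0.216  0.1336] chi 69.71363340145197 tau 0.02457068932732054
[[-0.0113 -0.9379  0.3466]
 [-0.022   0.3468  0.9377]
 [-0.9997  0.0029 -0.0246]]
rows [ 1.6515 -0.0304  0.0506]
[ 0.3502 -0.0362 -0.9757]
bottle [231.0, 141.9] 0.82 [0.7006 0.1699 0.008 ]
bottle [215.4, 184.5] 0.76 [0.6069 0.1994 0.008 ]
coaster [213.8, 189.0] 0.55 [0.5972 0.2023 0.008 ]
```

```bash

python3 -m jog '{"delta_pos":[[0.8,0,0],[0.8,0,0],[0,0,0]],"turn":[0,0,0]}' 0.75
python3 - <<'E'
from st import *
to([.608,.216,.082]);print(s['force'])
E
```

```text
time: 20.1
tcp_pos: [0.6072, 0.2153, 0.0863]
ee_rot: [-0.959, 1.381, 0.936]
force: [-0.9, -0.1, 0.4]
grip_width: 0.749
gripper_force: 0.0
[-0.1279  1.0304 -0.9136 -1.8208  1.3422 -0.1176] [0.6072 0.2153 0.0863] chi 69.66904661793795 tau 0.027850860754911555
[[-0.012  -0.9377  0.3473]
 [-0.0253  0.3475  0.9373]
 [-0.9996  0.0024 -0.0279]]
rows [ 0.1436 -0.0166  0.0346]
[-0.9386 -0.0938  0.391 ]
```

```bash

python3 -m jog '{"delta_pos":[[0.5,0,0],[0,0,0]],"turn":[0,0]}' 0.75
python3 -m jog '{"delta_pos":[[0,0,0],[0,0,0],[0,0,0],[0,0,0]],"turn":[0,0,0,0]}' 0.2 35
python3 - <<'E'
from st import *
print(s['force'],s['gripper_force'],s['grip_width'])
E
```

```text
time: 20.35
tcp_pos: [0.6078, 0.215, 0.0716]
ee_rot: [-0.961, 1.384, 0.934]
force: [0.7, 0.6, 0.2]
grip_width: 0.746
gripper_force: 0.0
time: 20.85
tcp_pos: [0.6078, 0.215, 0.0719]
ee_rot: [-0.962, 1.384, 0.934]
force: [-0.0, -0.9, 5.9]
grip_width: 0.458
gripper_force: 34.9
[-0.1284  1.0572 -0.9048 -1.8223  1.3424 -0.1349] [0.6078 0.215  0.0719] chi 69.67912059041353 tau 0.03153536482761621
[[-0.0121 -0.9377  0.3471]
 [-0.0291  0.3473  0.9373]
 [-0.9995  0.0012 -0.0315]]
[-0.011  -0.8737  5.9244] 34.89807531237602 0.45789247881861217
```

```bash

python3 -m jog '{"delta_pos":[[-0.3,0,0],[-1,0,0],[-1,0,0],[-1,0,0],[-1,0,0]],"turn":[0,0,0,0,0]}'
python3 -m jog '{"delta_pos":[[-1,0,0],[-1,0,0],[0,0,0]],"turn":[0,0,0]}'
python3 - <<'E'
from st import *
print(s['force'],s['gripper_force'],s['grip_width'])
im,D=get_image('scene');save('s3',cv2.resize(im[110:270,340:500],None,fx=3,fy=3,interpolation=cv2.INTER_CUBIC))
E
```

```text
time: 21.48
tcp_pos: [0.6091, 0.2189, 0.2015]
ee_rot: [-0.961, 1.385, 0.935]
force: [-0.3, -0.2, -0.2]
grip_width: 0.457
gripper_force: 35.0
time: 21.85
tcp_pos: [0.6099, 0.2206, 0.2631]
ee_rot: [-0.963, 1.381, 0.931]
force: [-0.8, 0.4, -1.0]
grip_width: 0.46
gripper_force: 35.0
[-0.1169  0.5568 -0.9014 -1.328   1.3309 -0.1284] [0.6099 0.2206 0.2631] chi 69.67041863310605 tau 0.03085596960358078
[[-0.009  -0.9377  0.3473]
 [-0.0296  0.3474  0.9373]
 [-0.9995 -0.0018 -0.0309]]
[-0.7704  0.4268 -1.0258] 35.01772865653038 0.459906127030301
```

View pics/s3.png

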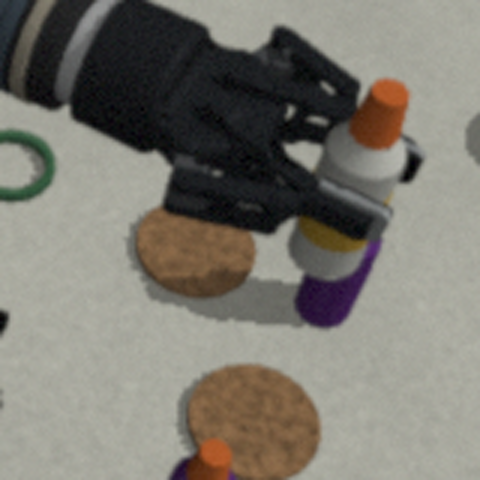

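The picture shows the bottle held upright at (355,180), clear of the coaster at (255,420). Now I'll turn it over, hold for a second and turn it back.

```bash

python3 -m jog '{"delta_pos":[[0,0,0],[0,0,0],[0,0,0],[0,0,0],[0,0,0]],"turn":[1,1,1,1,1]}' >/dev/null
python3 -m jog '{"delta_pos":[[0,0,0],[0,0,0],[0,0,0],[0,0,0],[0,0,0]],"turn":[1,1,1,1,1]}' >/dev/null
python3 -m jog '{"delta_pos":[[0,0,0],[0,0,0],[0,0,0],[0,0,0],[0,0,0]],"turn":[1,1,1,1,1]}'
python3 -m jog '{"delta_pos":[[0,0,0],[0,0,0],[0,0,0],[0,0,0],[0,0,0]],"turn":[1,1,1,1,1]}' >/dev/null
python3 -m jog '{"delta_pos":[[0,0,0],[0,0,0],[0,0,0],[0,0,0],[0,0,0]],"turn":[1,1,1,1,1]}' >/dev/null
python3 -m jog '{"delta_pos":[[0,0,0],[0,0,0],[0,0,0],[0,0,0],[0,0,0]],"turn":[1,1,1,1,1]}'
python3 -m jog '{"delta_pos":[[0,0,0],[0,0,0],[0,0,0],[0,0,0],[0,0,0]],"turn":[0,0,0,0,0]}'
python3 - <<'E'
from st import *
im,D=get_image('scene');save('s4',cv2.resize(im[110:270,340:500],None,fx=3,fy=3,interpolation=cv2.INTER_CUBIC))
E
```

```text
time: 23.78
tcp_pos: [0.61, 0.2205, 0.2586]
ee_rot: [0.38, 2.065, 2.002]
force: [-0.2, -0.1, -0.4]
grip_width: 0.458
gripper_force: 35.0
time: 25.65
tcp_pos: [0.6099, 0.2205, 0.2586]
ee_rot: [-1.497, -1.032, -1.44]
force: [0.4, 0.1, -0.9]
grip_width: 0.456
gripper_force: 35.0
time: 26.28
tcp_pos: [0.6102, 0.2205, 0.2604]
ee_rot: [-1.494, -1.038, -1.445]
force: [1.1, -1.4, -0.2]
grip_width: 0.456
gripper_force: 35.0
[-0.117   0.5617 -0.9017 -1.3292  1.331   3.0129] [0.6102 0.2205 0.2604] chi 69.67460587150394 tau 0.03178077251843839
[[ 0.0127  0.9377  0.3472]
 [ 0.0292 -0.3474  0.9373]
 [ 0.9995 -0.0018 -0.0318]]
```

View pics/s4.png

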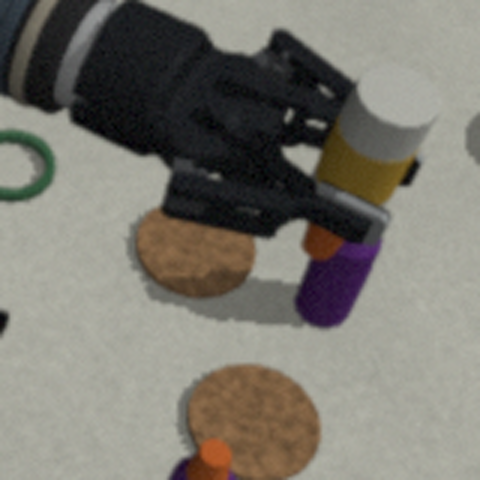

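The bottle is upside down: underside at (400,95), cap at (325,240). I'll hold a little longer, then turn back.

```bash

python3 -m jog '{"delta_pos":[[0,0,0],[0,0,0],[0,0,0],[0,0,0]],"turn":[0,0,0,0]}' >/dev/null
python3 -m jog '{"delta_pos":[[0,0,0],[0,0,0],[0,0,0],[0,0,0],[0,0,0]],"turn":[-1,-1,-1,-1,-1]}' >/dev/null
python3 -m jog '{"delta_pos":[[0,0,0],[0,0,0],[0,0,0],[0,0,0],[0,0,0]],"turn":[-1,-1,-1,-1,-1]}' >/dev/null
python3 -m jog '{"delta_pos":[[0,0,0],[0,0,0],[0,0,0],[0,0,0],[0,0,0]],"turn":[-1,-1,-1,-1,-1]}' >/dev/null
python3 -m jog '{"delta_pos":[[0,0,0],[0,0,0],[0,0,0],[0,0,0],[0,0,0]],"turn":[-1,-1,-1,-1,-1]}' >/dev/null
python3 -m jog '{"delta_pos":[[0,0,0],[0,0,0],[0,0,0],[0,0,0],[0,0,0]],"turn":[-1,-1,-1,-1,-1]}' >/dev/null
python3 -m jog '{"delta_pos":[[0,0,0],[0,0,0],[0,0,0],[0,0,0],[0,0,0]],"turn":[-1,-1,-1,-1,-1]}'
python3 - <<'E'
from st import *
im,D=get_image('scene');c=get_calibration('scene')
hsv=cv2.cvtColor(im,cv2.COLOR_RGB2HSV);m=((hsv[...,0]>5)&(hsv[...,0]<20)&(hsv[...,1]>70)&(hsv[...,1]<190)).astype(np.uint8);m[:, :380]=0;m[:225]=0;m[275:]=0;m[:,455:]=0
v,u=np.nonzero(m);P=np.array([atz(c,(a,b),.008) for a,b in zip(u,v)]);print(len(P),P.min(0),P.max(0),P.mean(0))
to([.6078,.215,.074])
E
```

```text
time: 30.58
tcp_pos: [0.6102, 0.2205, 0.2604]
ee_rot: [-0.963, 1.382, 0.932]
force: [-0.2, -0.3, -1.0]
grip_width: 0.455
gripper_force: 35.1
[-0.1171  0.5618 -0.9017 -1.3291  1.331  -0.1318] [0.6102 0.2205 0.2604] chi 69.67120860903088 tau 0.031823774997895626
[[-0.0099 -0.9377  0.3472]
 [-0.0303  0.3474  0.9372]
 [-0.9995 -0.0012 -0.0318]]
1310 [0.5618 0.1593 0.008 ] [0.6647 0.247  0.008 ] [0.6071 0.2035 0.008 ]
rows [ 6.2152  0.0188 -0.0017]
```

```bash

python3 -m jog '{"delta_pos":[[1,0,0],[1,0,0],[1,0,0],[1,0,0],[0.9,0,0]],"turn":[0,0,0,0,0]}'
python3 -m jog '{"delta_pos":[[0.6,0,0],[0.3,0,0],[0,0,0]],"turn":[0,0,0]}'
python3 - <<'E'
from st import *
to([.6078,.215,.0725])
E
```

```text
time: 31.25
tcp_pos: [0.6083, 0.2162, 0.1123]
ee_rot: [-0.96, 1.386, 0.936]
force: [0.3, 0.4, -0.8]
grip_width: 0.459
gripper_force: 35.1
time: 31.62
tcp_pos: [0.6079, 0.2154, 0.086]
ee_rot: [-0.961, 1.385, 0.935]
force: [-0.3, -0.6, 0.3]
grip_width: 0.461
gripper_force: 35.1
[-0.1274  1.0211 -0.9128 -1.793   1.3413 -0.1337] [0.6079 0.2154 0.086 ] chi 69.67637125470156 tau 0.031947833639023315
[[-0.0144 -0.9377  0.3471]
 [-0.0287  0.3474  0.9373]
 [-0.9995  0.0035 -0.0319]]
rows [ 0.4516 -0.0024 -0.0012]
```

```bash

python3 -m jog '{"delta_pos":[[0.25,0,0],[0.15,0,0],[0,0,0]],"turn":[0,0,0]}'
python3 - <<'E'
from st import *
to([.6078,.215,.0725])
E
```

```text
time: 32.0
tcp_pos: [0.6078, 0.2151, 0.0744]
ee_rot: [-0.961, 1.385, 0.934]
force: [0.5, -0.7, -0.9]
grip_width: 0.455
gripper_force: 35.1
[-0.1281  1.0506 -0.9065 -1.8163  1.342  -0.1348] [0.6078 0.2151 0.0744] chi 69.67659233042161 tau 0.031809928636141904
[[-0.0132 -0.9377  0.3471]
 [-0.029   0.3474  0.9373]
 [-0.9995  0.0023 -0.0318]]
rows [ 0.0634 -0.0025 -0.0013]
```

```bash

python3 -m jog '{"delta_pos":[[0.07,0,0],[0,0,0]],"turn":[0,0]}'
python3 -m jog '{"delta_pos":[[0,0,0],[0,0,0]],"turn":[0,0]}' 0.75
python3 - <<'E'
from st import *
E
```

```text
time: 32.25
tcp_pos: [0.6077, 0.215, 0.0724]
ee_rot: [-0.961, 1.384, 0.934]
force: [-0.0, 0.6, -0.8]
grip_width: 0.462
gripper_force: 35.1
time: 32.5
tcp_pos: [0.6077, 0.215, 0.0725]
ee_rot: [-0.961, 1.384, 0.934]
force: [0.0, 0.7, 0.4]
grip_width: 0.747
gripper_force: 0.0
[-0.1283  1.0554 -0.9053 -1.8202  1.3422 -0.135 ] [0.6077 0.215  0.0725] chi 69.67475465288807 tau 0.03175379679378343
[[-0.0129 -0.9377  0.3472]
 [-0.0291  0.3474  0.9373]
 [-0.9995  0.002  -0.0318]]
```

Bottle released. Next I'll lift clear and swing left, so that joint 5 comes back into the arm's plane. Then I can tilt the tool down again against the limits.

```bash

python3 -m jog '{"delta_pos":[[-1,0,0],[-1,0,0],[-1,0,0],[-1,0,0],[-1,0,0]],"turn":[0,0,0,0,0]}' 
python3 -m jog '{"delta_pos":[[-1,0.6,0.2],[-1,1,0.3],[0,1,0.3],[0,1,0.3],[0,1,0.3]],"turn":[0,0,0,0,0]}' 
python3 -m jog '{"delta_pos":[[0,1,0.3],[0,1,0.3],[0,1,0.3],[0,1,0.3],[0,1,0.3]],"turn":[0,0,0,0,0]}' 
python3 - <<'E'
from st import *
im,D=get_image('top');c=get_calibration('top')
for t in('bottle','coaster','knob','pointer','mark','jig'):
    for r in finder.landmark_of(t,'top')[:2]: print(t,np.round(r['at'],1),round(r['conf'],2),atz(c,r['at'],dict(bottle=.008,coaster=0,knob=.06,pointer=.028,mark=.013,jig=0)[t]))
big=cv2.resize(im[140:300,370:470],None,fx=3.5,fy=3.5,interpolation=cv2.INTER_CUBIC);b2=cv2.resize(im[120:280,160:260],None,fx=3.5,fy=3.5,interpolation=cv2.INTER_CUBIC)
save('t5',np.hstack([big,b2]))
E
```

```text
time: 33.12
tcp_pos: [0.6095, 0.2194, 0.2233]
ee_rot: [-0.961, 1.385, 0.934]
force: [0.0, 0.3, 0.4]
grip_width: 0.751
gripper_force: 0.0
time: 33.75
tcp_pos: [0.5052, 0.3094, 0.2856]
ee_rot: [-0.973, 1.389, 0.937]
force: [0.1, 0.4, 1.1]
grip_width: 0.752
gripper_force: 0.0
time: 34.38
tcp_pos: [0.4341, 0.4085, 0.3185]
ee_rot: [-1.044, 1.426, 0.948]
force: [0.9, 0.4, 0.3]
grip_width: 0.749
gripper_force: 0.0
[ 0.346   0.2138 -1.141  -1.184   0.9167 -0.1306] [0.4341 0.4085 0.3185] chi 72.7510856863341 tau 0.1034419330633306
[[-0.0359 -0.9548  0.2949]
 [-0.0972  0.2971  0.9499]
 [-0.9946  0.0055 -0.1034]]
bottle [193.8 237. ] 0.83 [0.4944 0.2396 0.008 ]
bottle [232.5 142.3] 0.61 [0.6997 0.1667 0.008 ]
coaster [235.7 253.4] 0.89 [0.4614 0.1519 0.    ]
coaster [213.4 186. ] 0.73 [0.6047 0.2056 0.    ]
knob [421.7 233.8] 0.88 [ 0.5083 -0.2285  0.06  ]
pointer [433.1 235.4] 0.71 [ 0.5062 -0.2608  0.028 ]
mark [436.4 253.9] 0.5 [ 0.4679 -0.2717  0.013 ]
jig [421.4 215.2] 0.89 [ 0.5498 -0.2442  0.    ]
jig [435.3 234.4] 0.42 [ 0.5091 -0.2738  0.    ]
```

View pics/t5.png

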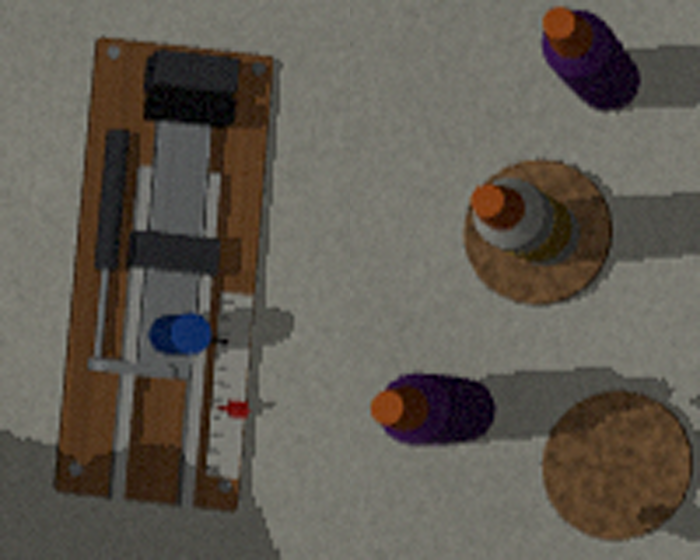

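The picture shows the bottle standing upright on its coaster at (520,225), with the purple ones untouched. On the jig, the knob is at (180,333), the pointer tip beside it at (220,340) and the red mark at (237,409). I'll keep tilting down.

```bash

python3 -m jog '{"delta_pos":[[0.3,1,0],[0.3,1,0],[0.3,1,0],[0.3,1,0],[0.3,1,0]],"turn":[0,0,0,0,0]}' 
python3 - <<'E'
from st import *
c=get_calibration('top')
w=lambda u,v:atz(c,(370+u/3.5,140+v/3.5),.012)
a,b,cc,d=w(97,40),w(57,490),w(272,58),w(238,508)
for p,q in((a,b),(cc,d)): e=p-q;print(np.arctan2(e[1],e[0]),np.linalg.norm(e[:2]))
print((a+b+cc+d)/4)
E
```

```text
time: 35.35
tcp_pos: [0.3409, 0.4644, 0.329]
ee_rot: [-1.125, 1.483, 0.945]
force: [0.2, 0.6, -0.6]
grip_width: 0.752
gripper_force: 0.0
[ 0.5982 -0.0072 -1.1407 -0.8857  0.6971 -0.1487] [0.3409 0.4644 0.329 ] chi 75.08873118097847 tau 0.18809461303172015
[[-0.0604 -0.9657  0.2527]
 [-0.1786  0.2596  0.9491]
 [-0.9821  0.0122 -0.1881]]
-0.08943666857323265 0.2752002469203794
-0.08969863067244664 0.27498511767032674
[ 0.5446 -0.2327  0.012 ]
```

```bash

python3 -m jog '{"delta_pos":[[1,0.5,-1],[1,0.5,-1],[1,0.5,-1],[1,0.5,-1],[1,0.5,-1]],"turn":[0,0,0,0,0]}' 
python3 - <<'E'
from st import *
E
```

```text
time: 35.98
tcp_pos: [0.2652, 0.3019, 0.2874]
ee_rot: [-1.221, 1.543, 0.942]
force: [1.2, -1.1, -1.3]
grip_width: 0.748
gripper_force: 0.0
[ 0.1032 -0.3289 -1.1404 -0.0514  1.152  -0.6922] [0.2652 0.3019 0.2874] chi 78.02754437973596 tau 0.2801901373852092
[[-0.0804 -0.9767  0.1991]
 [-0.2693  0.2136  0.9391]
 [-0.9597  0.0219 -0.2802]]
```

```bash
cat > sim.py <<'E'
import numpy as np
from full import *
from scipy.spatial.transform import Rotation as R
L6=np.r_[L,-3.14];H6=np.r_[H,3.14];H6[4]=1.343;L6[2]=-1.142
def fk6(q):
    q1,q2,q3,q4,b,g=q;p=q2-q3+q4;P,t=fk5(q[:5])
    C=np.array([[np.cos(q1),-np.sin(q1),0],[np.sin(q1),np.cos(q1),0],[0,0,1]])
    lat=C@np.array([-np.sin(b)*np.cos(p),np.cos(b),np.sin(b)*np.sin(p)]);u=C@np.array([np.sin(p),0,np.cos(p)])
    y=np.cos(g)*lat+np.sin(g)*u
    return P,np.column_stack([np.cross(y,t),y,t])
def row(q,dp,turn,w=.6):
    P,M=fk6(q);Pt=P+M@(np.array(dp)*.03);Mt=M@R.from_rotvec([0,0,np.radians(6*turn)]).as_matrix()
    def f(qq):
        A,B=fk6(qq);return np.r_[A-Pt,w*R.from_matrix(Mt@B.T).as_rotvec()]
    return least_squares(f,np.clip(q,L6+1e-4,H6-1e-4),bounds=(L6,H6)).x
def run(q,dp,n,w=.6,turn=0):
    for _ in range(n): q=row(q,dp,turn,w)
    return q
E
python3 - <<'E'
from sim import *
np.set_printoptions(precision=3,suppress=True)
q=np.array([.1032,-.3289,-1.1404,-.0514,1.152,-.6922]);P,M=fk6(q);print(P,M)
q0=np.array([.5982,-.0072,-1.1407,-.8857,.6971,-.1487])
for w in(.1,.3,.6,1):
    a=run(q0,[1,.5,-1],5,w);print(w,a,fk6(a)[0],-fk6(a)[1][2,2])
E
```

```text
[0.265 0.301 0.286] [[-0.081 -0.977  0.199]
 [-0.269  0.214  0.939]
 [-0.96   0.022 -0.28 ]]
0.1 [ 0.116 -0.297 -1.141  0.149  1.114 -0.897] [0.229 0.296 0.235] 0.36951149811064204
0.3 [ 0.111 -0.311 -1.142  0.076  1.13  -0.821] [0.242 0.298 0.253] 0.3362780908078332
0.6 [ 0.108 -0.328 -1.142 -0.058  1.147 -0.686] [0.265 0.302 0.285] 0.28219138071778116
1 [ 0.113 -0.332 -1.142 -0.181  1.151 -0.568] [0.282 0.306 0.312] 0.23954555912263187
```

```bash
cat > beam.py <<'E'
from sim import *
import itertools,time,multiprocessing as mp
np.set_printoptions(precision=3,suppress=True)
dirs=[d for d in itertools.product((-1,0,1),repeat=3) if any(d)]
def ex(a):
    q,d=a
    q2=run(q,d,5);P,M=fk6(q2);return q2,P,-M[2,2]
if __name__=='__main__':
    q=np.array([.1032,-.3289,-1.1404,-.0514,1.152,-.6922])
    beam=[(.28,q,[])]
    with mp.Pool() as pool:
        for k in range(5):
            jobs=[(b[1],d,b[2]) for b in beam for d in dirs]
            res=pool.map(ex,[(j[0],j[1]) for j in jobs],chunksize=4)
            c=[(t,q2,j[2]+[j[1]],P) for j,(q2,P,t) in zip(jobs,res) if P[2]>.15 and P[2]<.7 and P[1]>-.2]
            c.sort(key=lambda e:-e[0]);beam=[]
            for e in c:
                if all(np.abs(e[1]-f[1]).max()>.12 for f in beam): beam.append(e)
                if len(beam)>=14: break
            for e in beam[:3]: print(k,round(e[0],3),e[2],e[3],e[1])
E
nproc; time timeout 500 python3 beam.py
```

```text
4
0 0.386 [(1, 1, 1)] [0.19  0.294 0.215] [ 0.115 -0.271 -1.142  0.302  1.139 -1.064]
0 0.36 [(0, 1, 1)] [0.171 0.454 0.308] [ 0.963 -0.383 -1.142 -0.355  0.41  -0.132]
0 0.359 [(1, 0, 1)] [0.333 0.34  0.158] [ 0.203  0.198 -1.142 -0.427  1.099 -0.797]
1 0.467 [(1, 1, 1), (0, 1, 1)] [0.092 0.378 0.262] [ 0.862 -0.569 -1.142  0.044  0.632 -0.288]
1 0.466 [(0, 1, 1), (1, 1, 0)] [0.014 0.44  0.272] [ 1.731 -0.49  -1.142 -0.145 -0.284  0.192]
1 0.457 [(0, 1, 1), (1, 0, 0)] [0.186 0.406 0.256] [ 0.755 -0.375 -1.142 -0.18   0.599 -0.307]
2 0.594 [(1, 1, 1), (0, 1, 1), (1, 1, 1)] [-0.064  0.454  0.202] [ 1.82  -0.312 -1.142 -0.184 -0.166  0.241]
2 0.585 [(0, 1, 1), (1, 0, 0), (1, 1, 1)] [0.066 0.525 0.17 ] [ 1.417 -0.053 -1.142 -0.463  0.05   0.034]
2 0.58 [(1, 1, 1), (0, 1, 1), (1, 0, 1)] [0.126 0.442 0.172] [ 0.925 -0.151 -1.142 -0.219  0.59  -0.345]
3 0.679 [(0, 1, 1), (1, 1, 0), (1, 0, 0), (1, -1, 1)] [0.106 0.398 0.173] [ 1.281 -0.38  -1.142 -0.014  0.041 -0.04 ]
3 0.678 [(0, 1, 1), (1, 0, 0), (1, 1, 0), (1, 0, 1)] [0.044 0.404 0.175] [ 1.439 -0.402 -1.142  0.005  0.033  0.043]
3 0.676 [(0, 1, 1), (1, 1, 0), (1, -1, 0), (1, 1, 1)] [0.02  0.422 0.169] [ 1.606 -0.338 -1.142 -0.055 -0.118  0.167]
4 0.744 [(0, 1, 1), (1, 1, 0), (1, 0, 0), (1, -1, 1), (1, 0, 0)] [0.091 0.312 0.157] [ 1.191 -0.582 -1.142  0.285  0.103 -0.111]
4 0.741 [(0, 1, 1), (1, 0, 0), (1, 1, 0), (1, 0, 1), (1, 0, 0)] [0.026 0.316 0.16 ] [ 1.494 -0.617 -1.142  0.31  -0.005  0.081]
4 0.737 [(1, 1, 1), (0, 1, 1), (1, 1, 1), (1, 0, 0), (1, -1, 0)] [0.018 0.272 0.161] [ 1.376 -0.772 -1.142  0.466  0.117 -0.053]
real	0m49.687s
user	3m9.550s
sys	0m0.331s
```

```bash
cat > chk.py <<'E'
from sim import *
np.set_printoptions(precision=3,suppress=True)
def ik6(P0,M0,w=.6):
    best=None
    for q0 in([-.5,.5,-.3,1.3,.5,0],[-.8,.5,-.3,1.5,.9,.3],[-.6,.3,-.6,.6,1.2,-.3],[-.7,.5,0,2,.6,1.]):
        f=lambda qq:np.r_[fk6(qq)[0]-P0,w*R.from_matrix(M0@fk6(qq)[1].T).as_rotvec()]
        s=least_squares(f,q0,bounds=(L6,H6))
        if best is None or s.cost<best.cost: best=s
    return best
if __name__=='__main__':
    q=np.array([.1032,-.3289,-1.1404,-.0514,1.152,-.6922])
    for seq in([(0,1,1),(1,0,0),(1,1,1)],[(0,1,1),(1,0,0),(1,1,0),(1,0,1)],[(0,1,1),(1,0,0),(1,1,0),(1,0,1),(1,0,0)]):
        a=q
        for d in seq: a=run(a,d,5);
        P,M=fk6(a);print(seq,P,'\n',M)
        # level y
        ang=-np.arctan2(M[2,1],-M[2,0]);
        for s in(1,-1):
            M2=M@R.from_rotvec([0,0,s*ang]).as_matrix()
            if abs(M2[2,1])<.01:break
        for kn in([.507,-.227,.063],[.467,-.2235,.063]):
            for up in(0,.1,.2):
                p=np.array(kn)+.013*M2[:,2]+[0,0,up];r=ik6(p,M2);print('turn',np.degrees(s*ang)/6,kn,up,np.sqrt(2*r.cost),r.x)
E
python3 chk.py
```

```text
[(0, 1, 1), (1, 0, 0), (1, 1, 1)] [0.066 0.525 0.17 ] 
 [[-0.124 -0.99   0.074]
 [-0.575  0.132  0.808]
 [-0.809  0.057 -0.585]]
turn -0.6731957339156266 [0.507, -0.227, 0.063] 0 7.37349610159583e-15 [-0.755  0.864  0.181  1.594  0.693 -2.499]
turn -0.6731957339156266 [0.507, -0.227, 0.063] 0.1 2.7769278699446053e-12 [-0.755  0.772  0.269  1.774  0.693 -2.499]
turn -0.6731957339156266 [0.507, -0.227, 0.063] 0.2 6.46921152257423e-11 [-0.755  0.708  0.407  1.976  0.693 -2.499]
turn -0.6731957339156266 [0.467, -0.2235, 0.063] 0 1.2151532957335175e-13 [-0.794  0.826  0.085  1.56   0.667 -2.537]
turn -0.6731957339156266 [0.467, -0.2235, 0.063] 0.1 4.4795910672153286e-13 [-0.794  0.727  0.169  1.743  0.667 -2.537]
turn -0.6731957339156266 [0.467, -0.2235, 0.063] 0.2 8.472874979251342e-12 [-0.794  0.657  0.301  1.945  0.667 -2.537]
[(0, 1, 1), (1, 0, 0), (1, 1, 0), (1, 0, 1)] [0.044 0.404 0.175] 
 [[-0.132 -0.989  0.064]
 [-0.667  0.136  0.733]
 [-0.734  0.054 -0.678]]
turn -0.7031393653463636 [0.507, -0.227, 0.063] 0 4.938608464671016e-15 [-0.728  0.787  0.119  1.479  0.63  -2.405]
turn -0
[... 744 characters left out ...]
.7154124433876418 [0.507, -0.227, 0.063] 0 5.380578657334702e-15 [-0.705  0.731  0.071  1.395  0.578 -2.338]
turn -0.7154124433876418 [0.507, -0.227, 0.063] 0.1 9.440935152868042e-15 [-0.705  0.646  0.183  1.593  0.578 -2.338]
turn -0.7154124433876418 [0.507, -0.227, 0.063] 0.2 9.558880689453174e-13 [-0.705  0.592  0.347  1.81   0.578 -2.338]
turn -0.7154124433876418 [0.467, -0.2235, 0.063] 0 2.0305159957604197e-10 [-0.743  0.69  -0.022  1.365  0.56  -2.378]
turn -0.7154124433876418 [0.467, -0.2235, 0.063] 0.1 9.394262636649494e-15 [-0.743  0.599  0.089  1.567  0.56  -2.378]
turn -0.7154124433876418 [0.467, -0.2235, 0.063] 0.2 7.430261590638491e-14 [-0.743  0.539  0.247  1.785  0.56  -2.378]
```

```bash
cat > trav.py <<'E'
from chk import *
import sys
def rep(a,tag):
    P,M=fk6(a);print(tag,a,P,'tool z',M[:,2],'y',M[:,1])
q=np.array([.1032,-.3289,-1.1404,-.0514,1.152,-.6922])
for nm,seq,trs in (('4',[(0,1,1),(1,0,0),(1,1,0),(1,0,1)],[((-1,-1,0),5),((0,-1,0),5),((1,-.5,-1),10),((1,-.2,-1),5)]),
             ('3',[(0,1,1),(1,0,0),(1,1,1)],[((-1,-1,0),5),((.3,-1,-.3),5),((1,-.7,-1),10),((1,-.2,-1),7)])):
    a=q
    for d in seq: a=run(a,d,5)
    rep(a,nm);
    for d,n in trs:
        m=0
        for _ in range(n):
            b=row(a,d,0);m=np.maximum(m,np.abs(b-a)/.125);a=b
        rep(a,str(d));print('   rate',m)
E
python3 trav.py
```

```text
4 [ 1.439 -0.402 -1.142  0.005  0.033  0.043] [0.044 0.404 0.175] tool z [ 0.064  0.733 -0.678] y [-0.989  0.136  0.054]
(-1, -1, 0) [ 0.943 -0.22  -0.728  0.313  0.389 -0.313] [0.212 0.484 0.277] tool z [ 0.064  0.733 -0.678] y [-0.989  0.136  0.054]
   rate [1.195 0.374 0.725 0.502 0.876 0.817]
(0, -1, 0) [ 0.623 -0.023 -0.56   0.418  0.592 -0.594] [0.36  0.463 0.269] tool z [ 0.064  0.733 -0.678] y [-0.989  0.136  0.054]
   rate [0.616 0.343 0.332 0.207 0.414 0.499]
(1, -0.5, -1) [-0.425  0.285 -0.211  1.421  0.767 -1.977] [0.45  0.023 0.244] tool z [ 0.064  0.733 -0.678] y [-0.989  0.136  0.054]
   rate [0.936 0.486 0.552 0.963 0.45  1.316]
(1, -0.2, -1) [-0.759  0.549  0.149  1.765  0.613 -2.363] [ 0.45  -0.191  0.234] tool z [ 0.064  0.733 -0.678] y [-0.989  0.136  0.054]
   rate [0.634 0.455 0.705 0.616 0.254 0.805]
3 [ 1.417 -0.053 -1.142 -0.463  0.05   0.034] [0.066 0.525 0.17 ] tool z [ 0.074  0.808 -0.585] y [-0.99   0.132  0.057]
(-1, -1, 0) [ 1.029 -0.051 -0.704  0.022  0.361 -0.205] [0.233 0.591 0.283] tool z [ 0.074  0.808 -0.585] y [-0.99   0.132  0.057]
   rate [0.808 0.215 0.748 0.91  0.654 0.477]
(0.3, -1, -0.3) [ 0.653  0.035 -0.633  0.149  0.639 -0.495] [0.373 0.509 0.264] tool z [ 0.074  0.808 -0.585] y [-0.99   0.132  0.057]
   rate [0.631 0.205 0.206 0.283 0.489 0.489]
(1, -0.7, -1) [-0.336  0.44  -0.213  1.241  0.906 -1.903] [0.521 0.066 0.185] tool z [ 0.074  0.808 -0.585] y [-0.99   0.132  0.057]
   rate [0.891 0.558 0.662 1.098 0.547 1.361]
(1, -0.2, -1) [-0.755  0.819  0.314  1.772  0.693 -2.429] [ 0.521 -0.229  0.136] tool z [ 0.074  0.808 -0.585] y [-0.99   0.132  0.057]
   rate [0.587 0.481 0.81  0.716 0.258 0.874]
```

The simulated controller reproduces the real moves. I'll run its plan: four tilt calls, then travel over to the jig.

```bash

python3 -m jog '{"delta_pos":[[0,1,1],[0,1,1],[0,1,1],[0,1,1],[0,1,1]],"turn":[0,0,0,0,0]}' >/dev/null
python3 -m jog '{"delta_pos":[[1,0,0],[1,0,0],[1,0,0],[1,0,0],[1,0,0]],"turn":[0,0,0,0,0]}' >/dev/null
python3 -m jog '{"delta_pos":[[1,1,0],[1,1,0],[1,1,0],[1,1,0],[1,1,0]],"turn":[0,0,0,0,0]}' >/dev/null
python3 -m jog '{"delta_pos":[[1,0,1],[1,0,1],[1,0,1],[1,0,1],[1,0,1]],"turn":[0,0,0,0,0]}' 
python3 - <<'E'
from st import *
E
```

```text
time: 38.48
tcp_pos: [0.0562, 0.4069, 0.1762]
ee_rot: [-1.583, 1.868, 0.759]
force: [0.2, 0.2, 0.7]
grip_width: 0.75
gripper_force: 0.0
[ 1.373  -0.3895 -1.1411 -0.0059  0.0834  0.0034] [0.0562 0.4069 0.1762] chi 85.15630768348893 tau 0.6761479884226987
[[-0.1367 -0.9887  0.0622]
 [-0.6648  0.1381  0.7341]
 [-0.7344  0.059  -0.6761]]
```

```bash

python3 -m jog '{"delta_pos":[[-1,-1,0],[-1,-1,0],[-1,-1,0],[-1,-1,0],[-1,-1,0]],"turn":[-0.4,-0.4,0,0,0]}' >/dev/null
python3 -m jog '{"delta_pos":[[0,-1,0],[0,-1,0],[0,-1,0],[0,-1,0],[0,-1,0]],"turn":[0,0,0,0,0]}'
python3 -m jog '{"delta_pos":[[1,-0.5,-1],[1,-0.5,-1],[1,-0.5,-1],[1,-0.5,-1],[1,-0.5,-1]],"turn":[0,0,0,0,0]}' >/dev/null
python3 -m jog '{"delta_pos":[[1,-0.5,-1],[1,-0.5,-1],[1,-0.5,-1],[1,-0.5,-1],[1,-0.5,-1]],"turn":[0,0,0,0,0]}' 
python3 -m jog '{"delta_pos":[[1,-0.5,-1],[1,-0.5,-1],[1,-0.5,-1],[0,0,0]],"turn":[0,0,0,0]}' 
python3 - <<'E'
from st import *
for n in('scene','wrist'):
    im,D=get_image(n);c=get_calibration(n)
    if n=='wrist': save('w6',im)
    for t,z in(('knob',.06),('pointer',.028),('mark',.013)):
        for r in finder.landmark_of(t,n)[:2]: print(n,t,np.round(r['at'],1),round(r['conf'],2),atz(c,r['at'],z))
to(np.array([.507,-.227,.17])+.013*M[:,2])
E
```

```text
time: 39.72
tcp_pos: [0.3676, 0.4792, 0.2857]
ee_rot: [-1.648, 1.789, 0.725]
force: [0.2, -0.1, -0.1]
grip_width: 0.754
gripper_force: 0.0
time: 40.98
tcp_pos: [0.4812, 0.0435, 0.2679]
ee_rot: [-1.644, 1.787, 0.724]
force: [-0.4, -0.3, -0.5]
grip_width: 0.753
gripper_force: 0.0
time: 41.48
tcp_pos: [0.5161, -0.088, 0.261]
ee_rot: [-1.641, 1.79, 0.723]
force: [-0.0, -0.1, -0.1]
grip_width: 0.747
gripper_force: 0.0
[-0.5559  0.4832  0.1245  1.6712  0.7225 -2.2164] [ 0.5161 -0.088   0.261 ] chi 84.83549318084161 tau 0.6725210331167267
[[-0.0568 -0.9962  0.0666]
 [-0.6701  0.0875  0.7371]
 [-0.7401 -0.0028 -0.6725]]
scene knob [235.1 163.3] 0.68 [ 0.5119 -0.2283  0.06  ]
scene knob [342.7 163.1] 0.64 [0.4587 0.003  0.06  ]
scene mark [228.3 155. ] 0.47 [ 0.4539 -0.2751  0.013 ]
wrist pointer [141.4  56.2] 0.38 [ 0.702  -0.0083  0.028 ]
rows [ 5.366  -0.0962 -0.9625]
```

View pics/w6.png

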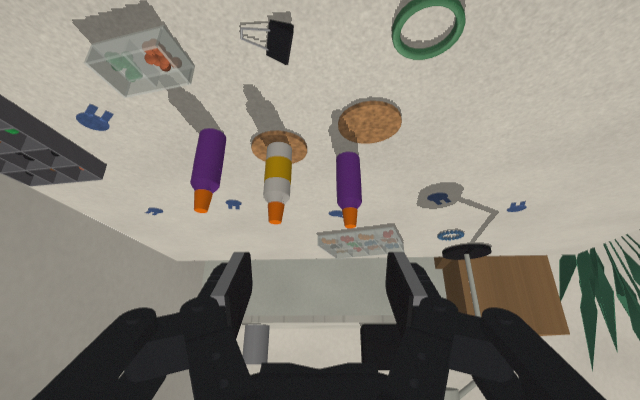

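The wrist view shows the glue bottle upright on its coaster at (277,175), with box, clip and bangle undisturbed. The tool's y lines up with the jig's axis. Going over the knob.

```bash

python3 -m jog '{"delta_pos":[[1,0,-0.2],[1,0,-0.2],[1,0,-0.2],[1,0,-0.2],[1,0,-0.2]],"turn":[0,0,0,0,0]}' 
python3 -m jog '{"delta_pos":[[0.4,0.1,0],[0,0,0]],"turn":[0,0]}' 
python3 - <<'E'
from st import *
to(np.array([.508,-.228,.063])+.013*M[:,2])
im,D=get_image('scene');a=im[110:230,170:290]
im2,D2=get_image('top');b=im2[170:290,360:480]
f=lambda x:cv2.resize(x,None,fx=3.3,fy=3.3,interpolation=cv2.INTER_CUBIC)
save('c7',np.hstack([f(a),f(b)]))
E
```

```text
time: 42.5
tcp_pos: [0.5071, -0.2041, 0.1712]
ee_rot: [-1.657, 1.781, 0.726]
force: [0.5, -0.2, -0.1]
grip_width: 0.751
gripper_force: 0.0
time: 42.75
tcp_pos: [0.5032, -0.2115, 0.1624]
ee_rot: [-1.654, 1.783, 0.727]
force: [-0.4, -0.0, 0.7]
grip_width: 0.749
gripper_force: 0.0
[-0.7262  0.6861  0.2125  1.6818  0.6298 -2.4177] [ 0.5032 -0.2115  0.1624] chi 85.52739362987151 tau 0.6739654211974705
[[-0.0492 -0.9971  0.0576]
 [-0.6722  0.0757  0.7365]
 [-0.7388 -0.0025 -0.674 ]]
rows [ 2.8102 -0.1942  2.2712]
```

View pics/c7.png

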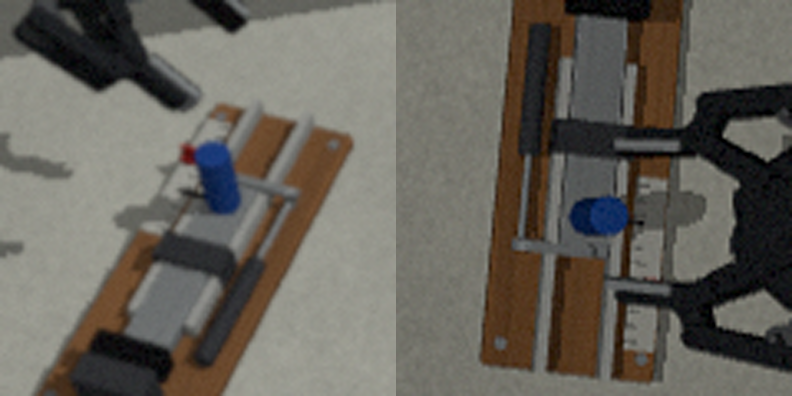

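Left (scene) and right (top): the fingers straddle the knob on either side along the jig's axis, so descend.

```bash

python3 -m jog '{"delta_pos":[[0.9,-0.1,0.75],[0.9,-0.1,0.75],[0.9,0,0.7],[0,0,0]],"turn":[0,0,0,0]}' 0.75
python3 - <<'E'
from st import *
to(np.array([.508,-.228,.064])+.013*M[:,2]);print(s['force'])
im,D=get_image('top');c=get_calibration('top')
for n in('top','scene'):
    im,D=get_image(n);c=get_calibration(n)
    for t,z in(('knob',.06),('pointer',.028),('mark',.013)):
        for r in finder.landmark_of(t,n)[:1]: print(n,t,np.round(r['at'],1),round(r['conf'],2),atz(c,r['at'],z))
E
```

```text
time: 43.35
tcp_pos: [0.5088, -0.217, 0.0576]
ee_rot: [-1.655, 1.782, 0.73]
force: [-0.2, -0.3, 0.6]
grip_width: 0.748
gripper_force: 0.0
[-0.7265  0.7911  0.1309  1.4977  0.6289 -2.4192] [ 0.5088 -0.217   0.0576] chi 85.66811476943987 tau 0.6732530484938344
[[-0.0494 -0.9972  0.0559]
 [-0.6714  0.0745  0.7373]
 [-0.7394 -0.0011 -0.6733]]
rows [ 0.0889 -0.0017  0.017 ]
[-0.1922 -0.3325  0.5633]
top knob [420.  232.9] 0.69 [ 0.5101 -0.2251  0.06  ]
top pointer [435.1 234. ] 0.89 [ 0.5092 -0.265   0.028 ]
scene knob [234.6 159.5] 0.9 [ 0.5016 -0.2332  0.06  ]
scene pointer [223.1 166.4] 0.98 [ 0.5018 -0.2669  0.028 ]
scene mark [230.4 158. ] 0.59 [ 0.4618 -0.2669  0.013 ]
```

Close on the knob.

```bash

python3 -m jog '{"delta_pos":[[0,0,0],[0,0,0],[0,0,0],[0,0,0],[0,0,0]],"turn":[0,0,0,0,0]}' 0.1 60
python3 - <<'E'
from st import *
print(s['force'],s['gripper_force'],s['grip_width'])
im,D=get_image('scene')
a=im[130:190,200:260]
im2,D2=get_image('top');b=im2[220:280,400:460]
f=lambda x:cv2.resize(x,None,fx=6.6,fy=6.6,interpolation=cv2.INTER_CUBIC)
save('c8',np.hstack([f(a),f(b)]))
E
```

```text
time: 44.42
tcp_pos: [0.506, -0.2184, 0.0586]
ee_rot: [-1.655, 1.786, 0.733]
force: [-19.4, -6.5, 9.3]
grip_width: 0.262
gripper_force: 58.4
[-0.7297  0.7893  0.1306  1.5017  0.6238 -2.4195] [ 0.506  -0.2184  0.0586] chi 85.88515356531062 tau 0.6745836061273826
[[-0.0528 -0.9972  0.053 ]
 [-0.6725  0.0747  0.7363]
 [-0.7382  0.0032 -0.6746]]
[-19.3529  -6.5433   9.2771] 58.42634975910187 0.26206893155624805
```

View pics/c8.png

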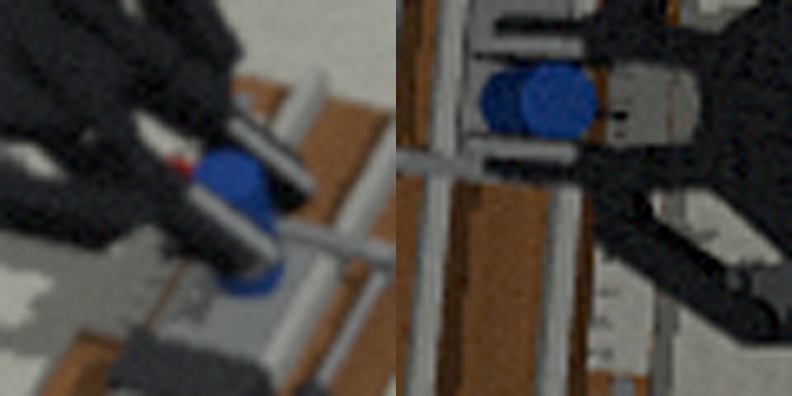

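The knob is gripped at 22 mm: left (235,215), right (545,100). It sits at its home stop. Now I'll measure the pull length from the unoccluded start pictures.

```bash
cat > meas.py <<'E'
from st import *
def blob(im,kind,box):
    hsv=cv2.cvtColor(im,cv2.COLOR_RGB2HSV).astype(int);h,S,V=hsv[...,0],hsv[...,1],hsv[...,2]
    m=((h<8)|(h>172))&(S>140)&(V>60) if kind=='r' else (h>100)&(h<125)&(S>130)&(V>40)
    k=np.zeros_like(m);u0,v0,u1,v1=box;k[v0:v1,u0:u1]=1;v,u=np.nonzero(m&k);return u,v
E
python3 - <<'E'
from meas import *
yaw=-.0895;ux=np.array([np.cos(yaw),np.sin(yaw),0]);uy=np.array([-np.sin(yaw),np.cos(yaw),0])
ld=lambda n:cv2.cvtColor(cv2.imread(n),cv2.COLOR_BGR2RGB)
for n,box in(('top',(400,225,450,270)),('scene',(215,145,250,185))):
    im=ld(f'pics/{n}0.png');c=get_calibration(n)
    u,v=blob(im,'r',box);p=atz(c,(u.mean(),v.mean()),.021);print(n,'red',len(u),u.mean(),v.mean(),(u.min(),u.max(),v.min(),v.max()),'jig',p@ux,p@uy)
    u,v=blob(im,'b',box);print(n,'blue',len(u),(u.min(),u.max(),v.min(),v.max()))
    P=np.array([atz(c,(a,b),.078) for a,b in zip(u,v)]) ; 
    g=cv2.cvtColor(im,cv2.COLOR_RGB2GRAY)
    x0,y0,x1,y1=(424,226,446,264) if n=='top' else (215,148,240,180)
    print('gray');print('\n'.join(' '.join('%3d'%a for a in r) for r in g[y0:y1,x0:x1]))
for q in('tcp',): print((s['tcp_pos']-.012*M[:,2])@ux,(s['tcp_pos']-.012*M[:,2])@uy)
E
```

```text
[-0.7296  0.7893  0.1306  1.5017  0.6238 -2.4195] [ 0.506  -0.2184  0.0586] chi 85.88330427809 tau 0.6745963287319447
[[-0.0527 -0.9972  0.053 ]
 [-0.6725  0.0747  0.7363]
 [-0.7382  0.0032 -0.6746]]
top red 26 437.38461538461536 256.3076923076923 (np.int64(433), np.int64(440), np.int64(254), np.int64(258)) jig 0.48553915950885024 -0.22881293689437904
top blue 166 (np.int64(413), np.int64(429), np.int64(229), np.int64(240))
gray
 81  87  37 110 111 114  35  28  40  64  77  73  75 112 114 116 113 115  63  67  69  75
 80  86  40 112 111 113  36  29  40  77 116 115 119 104 101 107 103 106  70  68  73  70
 73  93  55 111 104 102  33  32  44  72 106 107 108  75  71  74  71  71  53  68  70  74
 44  73  57 100  72  59  31  32  47  73  70  70  74  72  71  76  70  76  49  72  69  72
 40  42  41  25  66  62  36  29  62  58  54  71  75  76  75  73  72  74  60  68  73  76
 41  35  36  35  49  55  26  29  55  59  61  58  75  69  74  73  72  71  59  71  73  74
 39  38  45  31  43  35  33  20  66  79  78  80  76  74  74  72  75  69  57  73  72  72
 36  35  40  35  39  36  36  39  69  74  78  74  78
[... 5453 characters left out ...]
  63  65  82  83  78  73  66  62  48  35  25  28  32  38  40
 93  91  94  94  89  89  90  89  85  73  71  78  86  87  95  81  70  69  64  55  47  43  45  50  60
 91  91  93  92  88  84  83  85  82  76 105 120 114 100 102  97  91  90  91  90  90  86  86  87  90
 96  97  98  98  94  90  84  86  74  95 124 133 125 106 107 103 103 103 100 101 103 100 102 102 104
126 129 128 125 120 107  90  80  78 112 131 128 113 106 103 103 105 106 104 103 105 106 100 102 106
144 142 133 125 124 120  93  74 104 128 130 116 108 104 104 106 106 106 103 106 102 103 104 104 104
138 140 136 130 108  92  68  79 116 130 122 113 106 104 103 102 102 105 105 104 105 105 101 103 106
0.5236980779047191 -0.18113758520417705
```

```bash
python3 - <<'E' | tail -6
from meas import *
yaw=-.0895;ux=np.array([np.cos(yaw),np.sin(yaw),0]);uy=np.array([-np.sin(yaw),np.cos(yaw),0])
for n,pp,mm in(('top',(434,237.2),(437,256.4)),('scene',(226.5,168.4),(226.5,156.3))):
    c=get_calibration(n);p=atz(c,pp,.028)
    for z in(.018,.021,.025):
        m=atz(c,mm,z);print(n,z,'ptr',p@ux,p@uy,'mark',m@ux,m@uy,'diff',(p-m)@ux)
E
```

```text
top 0.018 ptr 0.524010134646232 -0.21663185850189934 mark 0.4852507313703981 -0.22894808036997977 diff 0.03875940327583399
top 0.021 ptr 0.524010134646232 -0.21663185850189934 mark 0.4852637964871925 -0.22802760333063618 diff 0.03874633815903957
top 0.025 ptr 0.524010134646232 -0.21663185850189934 mark 0.48528121664291834 -0.22680030061151127 diff 0.03872891800331372
scene 0.018 ptr 0.52671618677685 -0.2109066114369022 mark 0.48555176782419535 -0.23286771404684423 diff 0.04116441895265463
scene 0.021 ptr 0.52671618677685 -0.2109066114369022 mark 0.4878200303227784 -0.23114482702258668 diff 0.0388961564540716
scene 0.025 ptr 0.52671618677685 -0.2109066114369022 mark 0.49084438032088906 -0.22884764432357682 diff 0.03587180645596091
```

Both views agree: the pull is 38.8 mm, and the pointer's home position matches the gripped knob to 0.3 mm. I'll pull along tool +y.

```bash

python3 -m jog '{"delta_pos":[[0,0.3,0],[0,0.4,0],[0,0.4,0],[0,0.2,0],[0,0,0]],"turn":[0,0,0,0,0]}'
cat > tg.py <<'E'
from meas import *
yaw=-.0895;ux=np.array([np.cos(yaw),np.sin(yaw),0])
t0=np.array([.5060,-.2184,.0586])
print('pulled',(t0-s['tcp_pos'])@ux,s['force'],s['gripper_force'],s['grip_width'])
E
python3 - <<'E'
from tg import *
for n,z in(('scene',0),('top',0)):
    im,D=get_image(n);c=get_calibration(n)
    for t,z in(('knob',.06),('pointer',.028),('mark',.013)):
        for r in finder.landmark_of(t,n)[:1]: print(n,t,np.round(r['at'],1),round(r['conf'],2),atz(c,r['at'],z)@ux)
E
```

```text
time: 45.15
tcp_pos: [0.471, -0.2153, 0.0586]
ee_rot: [-1.654, 1.782, 0.724]
force: [7.1, 0.7, 2.9]
grip_width: 0.262
gripper_force: 58.9
[-0.7655  0.7511  0.0409  1.4661  0.6095 -2.4579] [ 0.471  -0.2153  0.0586] chi 85.3324847518018 tau 0.6741969492461455
[[-0.0476 -0.9971  0.0601]
 [-0.6725  0.0765  0.7361]
 [-0.7385 -0.0053 -0.6742]]
pulled 0.03517787862741395 [7.0578 0.7465 2.9157] 58.867117166519165 0.26177068995103137
scene knob [243.  149.1] 0.61 0.48597592153463515
scene pointer [230.2 155.6] 0.74 0.48844939106447316
scene mark [228.5 155.6] 0.51 0.4782632050874941
top knob [422.2 248.8] 0.9 0.49722509764806033
top mark [438.1 256.6] 0.51 0.48505968085286005
```

```bash

python3 -m jog '{"delta_pos":[[0,0.12,0],[0,0,0],[0,0,0]],"turn":[0,0,0]}'
python3 - <<'E'
from tg import *
for n,box in(('scene',(215,140,240,175)),('top',(425,245,450,270))):
    im,D=get_image(n);c=get_calibration(n)
    u,v=blob(im,'r',box);print(n,'red',len(u),u.mean() if len(u) else 0,v.mean() if len(u) else 0)
    for t,z in(('knob',.06),('pointer',.028),('mark',.013)):
        for r in finder.landmark_of(t,n)[:1]: print(n,t,np.round(r['at'],1),round(r['conf'],2),atz(c,r['at'],z)@ux)
    if n=='scene':
        print('R-G');print('\n'.join(' '.join('%4d'%a for a in r) for r in (im[...,0].astype(int)-im[...,1])[148:164,220:240]))
        g=cv2.cvtColor(im,cv2.COLOR_RGB2GRAY);print('\n'.join(' '.join('%4d'%a for a in r) for r in g[148:164,220:240]))
E
```

```text
time: 45.92
tcp_pos: [0.4678, -0.215, 0.0586]
ee_rot: [-1.655, 1.781, 0.724]
force: [6.3, -0.2, 3.1]
grip_width: 0.265
gripper_force: 58.8
[-0.7686  0.748   0.0336  1.4636  0.6077 -2.4614] [ 0.4678 -0.215   0.0586] chi 85.32932277685507 tau 0.6742531948906496
[[-0.0472 -0.9971  0.0601]
 [-0.6726  0.0762  0.736 ]
 [-0.7385 -0.0057 -0.6743]]
pulled 0.038336976124093036 [ 6.265  -0.1605  3.0873] 58.79324734210968 0.26513933922954674
scene red 22 227.54545454545453 156.77272727272728
scene knob [240.9 148.3] 0.75 0.4851901049898503
scene pointer [229.9 153. ] 0.59 0.4812087708459408
scene mark [227.7 156.8] 0.62 0.4823379337765319
R-G
   0   -1   -4    4   -2   -3   -4   -6   -7   -3   -1    0   -2   -5   -2    1   -2   -3   -4   -3
   1   -2   -2   -5   -4    1    1    0   -4   -5   -1   -4   -2   -2    0   -5   -2   -2   -4    0
  -4    1    2    0    1   -2   -4    1   -1    2   -4   -4   -3   -4   -5   -2   -2   -5   -3   -2
  -3   -2    0   -9    3   -2    2   -2    2   -1   -5   -1    0   -7    3   -1   -5   -3   -4   -1
  -5   -8    1    3   -2    1    2    2    0   -2    1   -1  
[... 2231 characters left out ...]
47   31
 100   99   98   98   90   74   59   51   41   61   65   60   87   78   72   80   86   79   68   48
 100   98   96   96   96   92   89   86   82   80   76   66   79   72   77   87   87   78   72   62
 101  100   98   97   96   97   95   95   96   90   88   81   70   71   83   88   82   75   67   65
 100   97   99   95   97   99  100   88   94   96   95   82   64   80   89   82   76   73   71   74
  99   97   96   94   97   95   98   86   83   80   80   70   75   83   92   78   76   70   74   93
top red 22 437.6818181818182 256.45454545454544
top knob [420.5 253.4] 0.79 0.4878294330668984
top pointer [433.8 251.1] 0.72 0.4954203385147563
top mark [435.1 254.5] 0.54 0.48875404140518236
```

```bash

python3 -m jog '{"delta_pos":[[0,0.02,0],[0,0,0],[0,0,0]],"turn":[0,0,0]}'
python3 - <<'E'
from tg import *
for n in('scene','top'):
    im,D=get_image(n);c=get_calibration(n)
    for t,z in(('bottle',.008),('pointer',.028),('mark',.013)):
        for r in finder.landmark_of(t,n)[:3]: print(n,t,np.round(r['at'],1),round(r['conf'],2),atz(c,r['at'],z))
E
```

```text
time: 46.7
tcp_pos: [0.4672, -0.215, 0.0586]
ee_rot: [-1.655, 1.781, 0.724]
force: [7.3, 1.6, 3.1]
grip_width: 0.264
gripper_force: 58.8
[-0.7692  0.7475  0.0323  1.4631  0.6074 -2.462 ] [ 0.4672 -0.215   0.0586] chi 85.32348799823593 tau 0.6742280441871211
[[-0.0472 -0.9971  0.0602]
 [-0.6726  0.0763  0.7361]
 [-0.7385 -0.0058 -0.6742]]
pulled 0.038902641001527155 [7.3242 1.5997 3.079 ] 58.79553437232971 0.26429966926817017
scene bottle [421.6 248.4] 0.81 [0.6036 0.1977 0.008 ]
scene bottle [447.4 213. ] 0.75 [0.5036 0.2448 0.008 ]
scene bottle [400.  288.8] 0.6 [0.7012 0.1646 0.008 ]
scene pointer [230.2 154.5] 0.88 [ 0.4636 -0.2638  0.028 ]
scene mark [227.8 155.1] 0.43 [ 0.4545 -0.2762  0.013 ]
top bottle [214.3 182.1] 0.88 [0.6121 0.2019 0.008 ]
top bottle [232.7 140.3] 0.66 [0.7042 0.1664 0.008 ]
top bottle [192.6 235.7] 0.58 [0.4971 0.2423 0.008 ]
top pointer [433.  254.7] 0.79 [ 0.4665 -0.2601  0.028 ]
top mark [307.2 277.6] 0.66 [ 0.4144 -0.0011  0.013 ]
top mark [435.7 257.5] 0.43 [ 0.4603 -0.2702  0.013 ]
```

```bash
python3 -c "
from station import ticket
print(ticket.job_done())"
```

```text
the job is handed in; nothing more can be done
None
```

I turned the bottle upside down for just over a second, stood it back upright on its coaster and let go. The slide is pulled out 38.9 mm, against 38.8 mm measured to the red mark, and still held there; I handed the job in at about 47 s.

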